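# Copy the bracket's angle to the shooting board fence with a sliding bevel

## Task

Take the angle off the finished wooden bracket with the sliding bevel: stock flat against the outer edge of the rail, blade flat against the outer edge of the slanting strut, then press the brass lever right down to lock it there. Without losing the setting, carry the bevel to the shooting board, lay its stock on the low ledge, flat against the edge of the raised bed, and slide it up so that the locked blade swings the dark fence round until fence and blade lie flat together. Leave the bevel lying there, still locked, and leave the other things on the bench where they are.

Things in the scene. Friction and masses are not known exactly. Their poses are not given: they have to be found in the camera images.
- bracket: Finished shelf bracket of pale wood, fixed to the bench: rail plus slanting strut. Origin at bench level at the outer corner, where the rail's outer face (plane y = 0) meets the line of the strut's outer face. x along the rail away from the corner, y towards the strut's far end. Rail: x 25 to 175, y 0 to 40, 10 mm high. A steel holdfast, 65 high, stands at x 158, y 3 to 85. The stock goes on the y < 0 side.
- strut (a joint): Angle (rad) between the rail (+x from the corner) and the strut, 1.05 to 1.30 from one start to the next. Glued and pegged: it cannot be turned.
- strut_face (a point): Point on the strut's outer face, 80 mm from the corner, 13 mm above the bench; x along the strut away from the corner, y out of the outer face, towards where the blade must lie. The strut is 30 wide and 18 mm high and spans 22 to 152 mm from the corner.
- bevel_pivot (a point): Pivot axis of the bevel, half-way up (13 mm). Loose 0.4 kg tool lying flat: dark wooden stock with brass ends, 26 mm high, spanning x -16 to 149 and y -14 to 14; x along the stock to its long end, y the side to which the blade opens. Steel blade 20 wide, 140 long from the pivot, its centre line through the pivot, 11.5 to 14.5 mm above the underside; locked, it turns the fence with ease but gives if forced hard.
- bevel_grip (a point): Good place to grip the stock (28 mm wide across y): centre line, 95 mm from the pivot towards the long end, 13 mm above the underside; axes as at the pivot. Rail and raised bed reach only 10 mm above the stock's underside, so fingers that hold the upper 12 mm of the stock clear them.
- stock_face (a point): On the stock's inner face (y = 14), 60 mm from the pivot, 5 mm above the underside; axes as at the pivot. This face goes against the rail and later against the edge of the raised bed.
- blade (a joint): Angle (rad) between the stock's long end and the blade; 0 = folded into the stock. Starts at 0.62 to 0.80, narrower than the bracket's corner: as the stock slides along the rail in its +x direction the strut pushes the blade open. Unlocked it turns lightly (0.06 N m) and stays where left. Slid too far, it opens past flat.
- blade_edge (a point): On the blade's inner edge (10 mm from its centre line, facing the stock's long end), 80 mm out from the pivot, at mid thickness; x along the blade outwards, y across the blade away from this edge.
- lever (a joint): Brass locking lever above the pivot, lying along the stock's long end: 0 = pressed right down flat, blade locked; starts standing up at 0.82 to 1.00, blade free. Its level hinge axis crosses the stock 40 mm above the underside, over the pivot. Stays up where put; pressing its end down takes some 5 N from about 0.7 rad on, until it snaps flat (over-centre cam).
- lever_tip (a point): Top of the lever near its end, 50 mm from its hinge axis; the lever is 14 mm wide, 6 mm thick, of smooth brass that a finger slides along easily. When flat its top is 43 mm above the bevel's underside.
- shooting_board: Board fixed to the bench. Base 340 x 245, 12 mm thick, with a raised pale bed 10 mm thick. Origin at bench level below the middle of the bed's long free edge; x along that edge (-170 to 170). Bed: y 0 to 170, top 22 mm above the bench; ledge: y -75 to 0, top at 12 mm. The stock goes on the ledge against the edge y = 0, long end to +x, blade over the bed, and slides to -x against the fence.
- blade_back (a point): On the blade's outer edge (the one facing away from the stock's long end), 80 mm out from the pivot, opposite blade_edge; same axes. This edge goes against the fence.
- fence (a joint): Angle (rad) between the bed's edge (the board's +x) and the fence; 1.57 is square. Starts near a mitre, 0.72 to 0.88, narrower than any bracket angle. Turns stiffly (0.08 N m, nearly 1 N at its end) and stays where left.
- fence_face (a point): On the fence's working face, 70 mm out from its pivot, 13 mm above the bed; x along the fence outwards, y into the fence (the face looks to the board's +x side, whence the blade comes). Dark bar 24 thick, 24 high, pivoted on its centre line at x -85, y 22 of the board, reaching 140 mm outwards and 14 mm inwards of the pivot; black knob on it 112 mm out, top 40 mm above the bed.
- pencil: Yellow pencil, 160 mm long, lying on the bed of the shooting board along its rear edge (y 155): leave it.
- wax_tin: Green tin, 68 mm across and 30 mm high, standing by the bracket on the strut's inner side, beyond the holdfast: leave it.
- carving_knife: Carving knife, 190 mm long, lying on the bench on the strut's outer side of the bracket: leave it.
- steel_rule: Steel rule, 200 mm long, lying at the far side of the bench: leave it.
- mallet: Turned wooden mallet standing on its head, 240 mm high, at the far side of the bench: leave it.
- block_plane: Small block plane, 165 mm long, at the far side: leave it.
- pencil_pot: Steel pot with pencils, 72 mm across, at the far side: leave it.
- spoon_blank: Half-carved wooden spoon, 170 mm long, at the far side: leave it.
There are look-alikes about, which are no part of the job. Leave any orange or purple look-alike of the part that bears bevel_pivot alone.

How it is judged:
By the outcome, as a careful person would: the job done as asked, in the order asked, and still so for the second after the job is handed in, with the robot touching nothing.
It also fails if it takes over 59 s, if anything falls off the work surface, if the arm or the gripper's body presses on something with over 40 N, if the wrist force passes 120 N, or if a joint passes its speed limit or range.

## Robot

A 6-joint arm with a two-finger parallel gripper is mounted at the origin on the work surface. World frame = base frame: x ahead of the robot, y to its left, z up, the work surface at z = 0. Lengths are in m, angles in degrees, forces in N, time in s.
With the tool pointing down it reaches from about 0.3 to 0.775 m from the base axis. Payload 14.6 kg.
Tool frame: the origin (TCP) lies between the finger pads; the fingertips stand 17 mm ahead of it and the grasp point (between the pads) lies 2 mm behind it; x points along the fingers, z is the direction in which the jaws open and shut, and the axes are right-handed (so a half turn about x gives the same grasp; the last joint's range is limited). The gripper opens to 85 mm and grips with 20 to 120 N. Pads are 22 mm wide; open, the fingers measure 114 mm over their backs; the gripper's body (76 mm by 85 mm) begins 54 mm behind the grasp point. The pads swing forward as they close: fully open they stand 13 mm farther back than shut.
Start: joints at [-72.571, 17.183, 87.147, -0, 75.671, -3.816], TCP at [0.199, -0.513, 0.248] pointing down, gripper open.
Joint ranges: [-173.82, 173.82], [-45.26, 126.66], [13.44, 144.39], [-59.66, 239.66], [0, 175.72], [-146.38, 146.38]. Speed limits (degrees/s): [127.2, 127.2, 147.25, 180, 180, 180].

## Interface

Orientations are given as [roll, pitch, yaw] about the fixed x, y, z axes, in that order (R = Rz(yaw) Ry(pitch) Rx(roll)).
In Python, from rig import manip gives the robot as it stands. The module is installed in compiled form; this text tells all that it offers.
- The arm moves only by the shell command python3 -m inch 'ROWS' [FORCE]. ROWS is a JSON object of lists of equal length, an entry for each row: "jaw": the opening, from -1 (shut) to 1 (fully open); "offset": the shift along the tool's x, y, z in cm, a list of three; "spin": the turn about the tool's x in rad. In form: {"jaw": [jaw, ...], "offset": [[x, y, z], ...], "spin": [spin, ...]}. A call has 1 to 12 rows; each row shifts and turns the commanded pose from where the row before left it, along the tool's axes as they then stand; what a row does not reach is not made up. A row lasts 1/12 s, in which the tool goes at most 41.7 mm and 7.16 degrees, less where a joint would pass 70% of its speed; a pose out of reach is approached as far as the arm can. A call is refused whole if a number of a shift passes 4.17 or a number of a turn 0.125, either way. A call with a gripper value outside its range is refused whole. The fingers move at their own pace and stop on an object; FORCE is the grip in N (left out, the last holds). Time passes only in rows, so rows that do not move let the fingers close. It gives the time, the measured TCP pose, the force and the opening at its end, in the units of the state.
- manip.state(): the state, without advancing time (a new reading comes with each control period).
- manip.grab_frame(name): name is "scene" or "side" or "wrist"; returns (picture, depth): 400x640x3 uint8, red, green, blue; 400x640 float32, m along the optical axis (not along the pixel's ray), 0 where there is no reading.
- manip.camera_params(name): a dict with "mtx" (3x3 intrinsics, pixels), "xyz" and "rotation" of the camera in the world. Camera axes: x right, y up, looking along -z (the intrinsics and any distortion apply to the point x, -y, -z); pixel columns grow to the right and rows downward; lengths in m; the calibration is good to about 2 mm. A picture is of the moment at which its call begins: read the wrist's pose just before it. camera_params takes no time and is no camera call; for the wrist camera it gives the pose at the moment of the call.
- manip.close_job(): hands the job in, once; it reports no verdict.
Trained networks look in the newest picture that a camera, given by its name, has taken for a name from the list of things; names that differ only in an ending like _2 or _b are one class to them, and where a whole thing is asked for, a point or a joint stands for the part that bears it (a point fixed in the world has none). Each returns a list of dicts, best first, with "p" (0 to 1); they miss things now and then, are a little off and sometimes report something else, mostly with a low value. They report only what shows in the picture. A call takes as long as a camera call. They do not tell look-alikes from the thing itself.
- manip.search_frame(camera, name): "position" ([x, y, z] in m, in world coordinates, good to about 4 mm: the middle of the surface that is visible of it).
- manip.trace(camera, name): "pixels" (400x640 bool, what is visible of it).
- manip.mark_of(camera, name): "position" ([x, y, z] in m, in world coordinates, good to about 4 mm: a listed point, or the origin of a listed thing).
The state is a dict: "time_s": time; "joint_pos": joint angles; "qvel": joint speeds; "tau": joint torques, N m; "position": TCP position; "eef_rot": TCP orientation; "contact_force": force on the tool from outside, world axes, zero at the start; "wrist_torque": the same for the moment, N m; "opening": opening from 0.0 (shut) to 1.0 (fully open).
Only numpy, scipy, OpenCV 4.12 (cv2) and the standard library are available. Lean on these libraries where they do the work, as an engineer would, in place of code of your own. Each camera call takes 0.05 s, during which the arm holds its last target.

## Working session

There is one attempt and no reset: what is moved stays moved. The work goes in short steps, Python scripts to look and compute and a shell command to move; the robot and the scene stay as the last step left them, time stands still between calls to the robot, and variables do not carry over. Pictures are saved under pics/ and viewed, and the job is handed in when it is done.

```bash
mkdir -p pics; ls; python3 - <<'E'
from rig import manip
import cv2
print(manip.state())
for n in ["scene","side","wrist"]:
    im,d=manip.grab_frame(n)
    cv2.imwrite(f"pics/{n}0.png",im[:,:,::-1])
    p=manip.camera_params(n); print(n,p)
E
```

```text
pics
{'time_s': 0.0, 'joint_pos': array([-7.25720003e+01,  1.72166706e+01,  8.71823830e+01,  4.84601219e-04,
        7.56703517e+01, -3.81509990e+00]), 'qvel': array([ 0.08643687,  0.01079129,  0.01820477, -0.01642968, -0.0122023 ,
        0.05409744]), 'tau': array([ 1.38648575e-03, -5.43508744e+01, -3.61793840e+01, -6.05198511e-05,
        4.04971608e-03,  6.13137829e-06]), 'position': array([ 0.19921724, -0.51240898,  0.24769595]), 'eef_rot': array([175.79742256,  89.93059308, 107.04040198]), 'contact_force': array([-0.29222663, -0.18537764, -0.06769807]), 'wrist_torque': array([-0.01090631, -0.01073399,  0.0154834 ]), 'opening': 0.9980805817779199}
scene {'mtx': array([[371.89087872,   0.        , 322.50948529],
       [  0.        , 371.89087872, 201.43558097],
       [  0.        ,   0.        ,   1.        ]]), 'xyz': array([1.02070581, 0.04978181, 0.86799643]), 'rotation': array([31.1114274 ,  0.12836069, 97.18626441])}
side {'mtx': array([[462.52984092,   0.        , 317.86787659],
       [  0.        , 462.52984092, 204.7525901 ],
       [  0.        ,   0.        ,   1.        ]]), 'xyz': array([ 0.46613777, -0.95073826,  1.04575461]), 'rotation': array([43.98857226, -0.5977908 , -2.89407567])}
wrist {'mtx': array([[287.96838969,   0.        , 321.88032381],
       [  0.        , 287.96838969, 205.62682721],
       [  0.        ,   0.        ,   1.        ]]), 'xyz': array([ 0.26544787, -0.4861791 ,  0.37275644]), 'rotation': array([-1.63642017e+01,  2.59727022e-02, -6.87229748e+01])}
```

View pics/scene0.png

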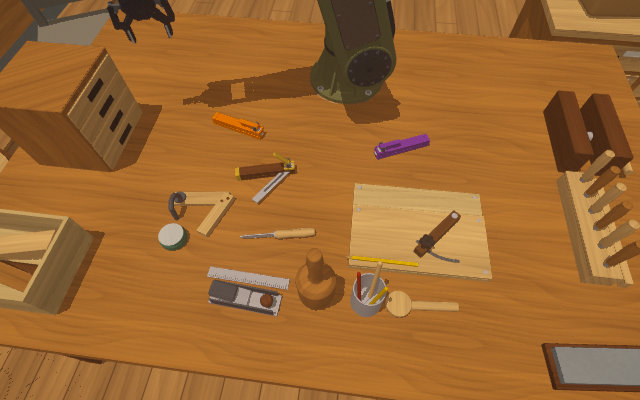

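View pics/side0.png

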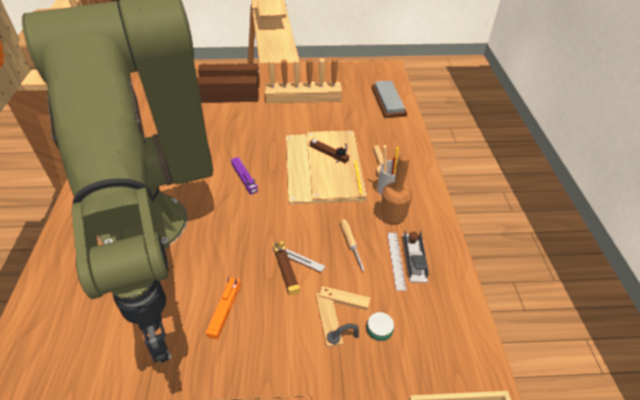

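View pics/wrist0.png

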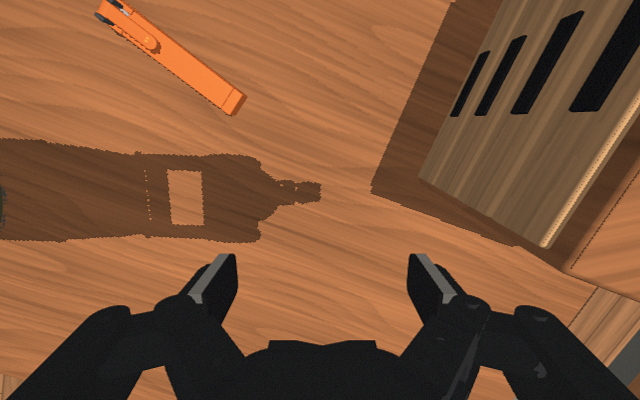

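```bash
cat > h.py <<'E'
import numpy as np, cv2
from scipy.spatial.transform import Rotation as Ro
from rig import manip
def R_of(p): return Ro.from_euler('xyz',p,degrees=True).as_matrix()
def cam(n): return manip.camera_params(n)
def unproj(p,uv,depth):
    K=p['mtx']; u,v=uv
    c=np.array([(u-K[0,2])/K[0,0]*depth, -(v-K[1,2])/K[1,1]*depth, -depth])
    return R_of(p['rotation'])@c+p['xyz']
def ray_z(p,uv,z):
    a=unproj(p,uv,1.0)-p['xyz']; return p['xyz']+a*(z-p['xyz'][2])/a[2]
def proj(p,X):
    c=R_of(p['rotation']).T@(np.asarray(X)-p['xyz']); K=p['mtx']
    return np.array([K[0,0]*c[0]/-c[2]+K[0,2], K[1,1]*(-c[1])/-c[2]+K[1,2]])
def cloud(p,d):
    K=p['mtx']; v,u=np.mgrid[0:d.shape[0],0:d.shape[1]]
    c=np.stack([(u-K[0,2])/K[0,0]*d,-(v-K[1,2])/K[1,1]*d,-d],-1)
    return c@R_of(p['rotation']).T+p['xyz']
def st():
    s=manip.state(); R=R_of(s['eef_rot']); return s,R
def show(tag=''):
    s,R=st(); print(tag,'t',round(s['time_s'],2),'pos',np.round(s['position'],4),'tool y',np.round(R[:,1],3),'z',np.round(R[:,2],3),'x',np.round(R[:,0],3),'F',np.round(s['contact_force'],1),'open',round(s['opening'],3))
def togo(P,zdir=None):
    s,R=st(); d=R.T@(np.asarray(P)-s['position'])*100
    print('delta tool cm',np.round(d,2))
    if zdir is not None:
        z=np.asarray(list(zdir)+[0.])if len(zdir)==2 else np.asarray(zdir); z=z/np.linalg.norm(z)
        l=R.T@z  # spin s about x: z-> (0,-sin,cos)
        a=np.arctan2(-l[1],l[2]); 
        print('spin',round(a,4),'or',round((a+np.pi)%(2*np.pi),4),round((a+np.pi)%(2*np.pi)-2*np.pi,4),'j6',s['joint_pos'][5])
E
python3 - <<'E'
from h import *
show()
for n in ["scene","side"]:
    manip.grab_frame(n)
    for t in ["bracket","strut_face","bevel_pivot","bevel_grip","stock_face","blade_edge","lever_tip","shooting_board","fence_face","wax_tin","carving_knife","pencil"]:
        r=manip.mark_of(n,t)
        print(n,t,[(np.round(x['position'],4).tolist(),round(x['p'],2)) for x in r[:3]])
print(manip.state()['time_s'])
E
```

```text
t 0.15 pos [ 0.1992 -0.5125  0.2478] tool y [0.932 0.362 0.   ] z [ 0.362 -0.932 -0.001] x [-0.     0.001 -1.   ] F [0.5 0.3 0.1] open 1.001
scene bracket [([0.5034, -0.2506, 0.0007], 0.57), ([0.7591, 0.114, 0.0007], 0.42)]
scene strut_face [([0.5765, -0.2782, 0.0111], 0.85)]
scene bevel_pivot [([0.2901, -0.2423, 0.009], 0.85), ([0.4055, -0.128, 0.015], 0.8), ([0.3202, 0.1315, 0.0135], 0.61)]
scene bevel_grip [([0.265, -0.337, 0.0144], 0.96), ([0.4345, -0.2213, 0.0149], 0.95), ([0.2779, 0.2205, 0.0152], 0.62)]
scene stock_face [([0.2821, 0.1785, 0.0045], 0.93), ([0.2868, -0.3087, 0.005], 0.75), ([0.4379, -0.1782, 0.003], 0.59)]
scene blade_edge [([0.4737, -0.177, 0.0115], 0.82), ([0.5068, 0.2304, -0.0019], 0.32)]
scene lever_tip [([0.4192, -0.1502, 0.0854], 0.66), ([0.2943, 0.1794, 0.0413], 0.65), ([0.2779, -0.2947, 0.0423], 0.4)]
scene shooting_board [([0.5088, 0.2313, 0.0], 0.6), ([0.7533, 0.2295, 0.0008], 0.27)]
scene fence_face [([0.5748, 0.2655, 0.0331], 0.57)]
scene wax_tin [([0.6596, -0.3819, 0.0005], 0.97), ([0.7565, 0.0016, 0.0032], 0.71)]
scene carving_knife [([0.6239, -0.1
[... 500 characters left out ...]
095], 0.81)]
side stock_face [([0.4363, -0.1796, 0.0045], 0.95), ([0.28, 0.1789, 0.0043], 0.86), ([0.2882, -0.3094, 0.0052], 0.69)]
side blade_edge [([0.4727, -0.177, 0.0129], 0.73), ([0.5003, -0.2524, 0.0007], 0.32)]
side lever_tip [([0.2781, -0.2909, 0.0425], 0.67), ([0.4152, -0.148, 0.081], 0.42), ([0.2986, 0.1758, 0.044], 0.38)]
side shooting_board [([0.5089, 0.2355, 0.0008], 0.85), ([0.5765, 0.2691, 0.0369], 0.53)]
side fence_face [([0.5736, 0.2671, 0.0341], 0.91)]
side wax_tin [([0.6607, -0.3776, 0.0013], 0.74)]
side carving_knife [([0.4133, -0.1288, 0.0117], 0.64), ([0.6182, -0.123, -0.0015], 0.53)]
side pencil [([0.7562, -0.0032, 0.0023], 0.69), ([0.6636, 0.1537, 0.0241], 0.63)]
1.45
```

```bash
python3 - <<'E'
from h import *
show(); togo([.4335,-.2185,.22],[.965,.261])
E
```

```text
t 1.45 pos [ 0.1993 -0.5126  0.2483] tool y [ 0.932  0.362 -0.   ] z [ 0.362 -0.932 -0.   ] x [-0.  0. -1.] F [-0.1 -0.1  0. ] open 0.996
delta tool cm [  2.83  32.49 -18.93]
spin -1.4642 or 1.6774 -4.6057 j6 -3.817337885002797
```

```bash
python3 -m inch '{"jaw":[1,1,1,1,1,1,1,1,1],"offset":[[0.3,3.6,-2.1],[0.3,3.6,-2.1],[0.3,3.6,-2.1],[0.3,3.6,-2.1],[0.3,3.6,-2.1],[0.3,3.6,-2.1],[0.3,3.6,-2.1],[0.3,3.6,-2.1],[0.3,3.6,-2.1]],"spin":[0,0,0,0,0,0,0,0,0]}' 30
python3 -m inch '{"jaw":[1,1,1,1,1,1,1,1,1,1,1,1],"offset":[[0,0,0],[0,0,0],[0,0,0],[0,0,0],[0,0,0],[0,0,0],[0,0,0],[0,0,0],[0,0,0],[0,0,0],[0,0,0],[0,0,0]],"spin":[-0.122,-0.122,-0.122,-0.122,-0.122,-0.122,-0.122,-0.122,-0.122,-0.122,-0.122,-0.122]}'
python3 - <<'E'
from h import *
show(); togo([.4335,-.2185,.22],[.965,.261])
p=cam('wrist'); im,d=manip.grab_frame('wrist'); cv2.imwrite('pics/w1.png',im[:,:,::-1]); np.savez('w1.npz',im=im,d=d,**p); print(p)
for t in ["bracket","strut_face","bevel_pivot","bevel_grip","stock_face","blade_edge","lever_tip"]:
    r=manip.mark_of('wrist',t)
    print(t,[(np.round(x['position'],4).tolist(),round(x['p'],2)) for x in r[:3]])
E
```

```text
time_s: 2.2
position: [0.433, -0.218, 0.2215]
eef_rot: [36.1, 90.0, -32.7]
contact_force: [0.6, -0.4, 0.2]
opening: 0.997
time_s: 3.2
position: [0.4321, -0.2199, 0.2214]
eef_rot: [-52.5, 90.0, -37.0]
contact_force: [0.2, -0.2, -0.1]
opening: 0.998
 t 3.2 pos [ 0.4321 -0.2199  0.2214] tool y [-0.267  0.964 -0.   ] z [0.964 0.267 0.   ] x [ 0. -0. -1.] F [ 0.2 -0.2 -0.1] open 0.998
delta tool cm [0.14 0.1  0.17]
spin 0.0059 or 3.1475 -3.1357 j6 -46.772198587788424
{'mtx': array([[287.96838969,   0.        , 321.88032381],
       [  0.        , 287.96838969, 205.62682721],
       [  0.        ,   0.        ,   1.        ]]), 'xyz': array([ 0.41270996, -0.15055623,  0.34630368]), 'rotation': array([-16.34816911,   0.04618824,  15.5039875 ])}
bracket [([0.5756, -0.275, 0.0123], 0.61)]
strut_face [([0.5768, -0.2776, 0.0139], 0.8)]
bevel_pivot [([0.4122, -0.1228, 0.0125], 0.86), ([0.2901, -0.2434, 0.0097], 0.83)]
bevel_grip [([0.2617, -0.3363, 0.0119], 0.72), ([0.4292, -0.221, 0.0115], 0.56)]
stock_face [([0.4397, -0.1795, 0.013], 0.91), ([0.2807, -0.3087, 0.0054], 0.75)]
blade_edge [([0.4786, -0.1736, 0.0142], 0.92)]
lever_tip [([0.4176, -0.1558, 0.0841], 0.8), ([0.2757, -0.2967, 0.0432], 0.59)]
```

View pics/w1.png

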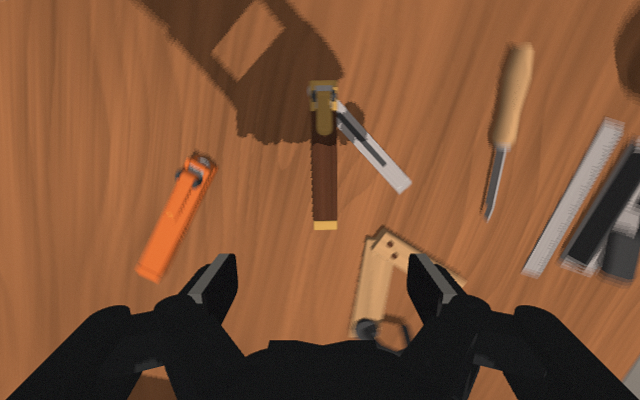

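```bash
python3 - <<'E'
from h import *
f=np.load('w1.npz'); p={k:f[k] for k in('mtx','xyz','rotation')}
im=f['im'];d=f['d']
C=cloud(p,d); 
# bench height check
print('bench z', np.median(C[100:200,430:480,2]))
Z=C[...,2]; 
vis=np.clip((Z-(-0.005))/0.06*255,0,255).astype(np.uint8); vis[d==0]=0
cv2.imwrite('pics/w1h.png',np.hstack([cv2.resize(im[60:360,280:480,::-1],(400,600),interpolation=cv2.INTER_NEAREST),cv2.resize(cv2.cvtColor(vis,8)[60:360,280:480],(400,600),interpolation=cv2.INTER_NEAREST)]))
E
```

```text
bench z -0.0008735079552900094
```

View pics/w1h.png

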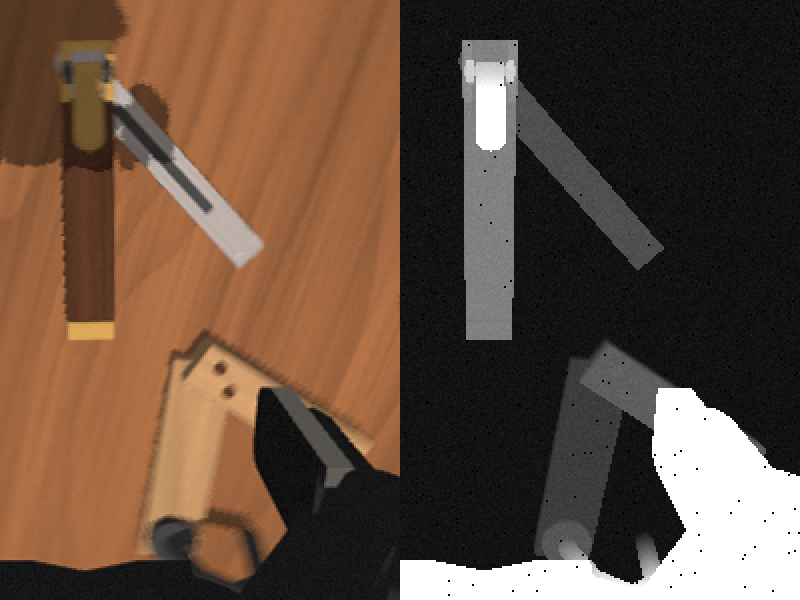

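```bash
cat >> h.py <<'E'
def comp(C,zlo,zhi,near,r,ok=None):
    Z=C[...,2]; m=(Z>zlo)&(Z<zhi)&(np.hypot(C[...,0]-near[0],C[...,1]-near[1])<r)
    if ok is not None: m&=ok
    m=cv2.morphologyEx(m.astype(np.uint8),cv2.MORPH_CLOSE,np.ones((3,3)))
    n,l,s,c=cv2.connectedComponentsWithStats(m)
    k=1+np.argmax(s[1:,4]); return (l==k)
def edge(P,u,side,lo=None,hi=None,bins=25,q=0.0):
    """outer boundary of xy points P along approx dir u on the side*left-normal side; returns (point, dir)"""
    u=np.asarray(u,float);u/=np.linalg.norm(u)
    for it in range(3):
        n=np.array([-u[1],u[0]])*side
        a=P@u; b=P@n
        l0,h0=np.percentile(a,[8,92]) if lo is None else (lo,hi)
        e=np.linspace(l0,h0,bins+1); X=[];Y=[]
        for i in range(bins):
            m=(a>=e[i])&(a<e[i+1])
            if m.sum()>2:
                X.append((e[i]+e[i+1])/2);Y.append(np.max(b[m]))
        X=np.array(X);Y=np.array(Y)
        k=np.abs(Y-np.median(Y))<0.02
        for _ in range(4):
            c=np.polyfit(X[k],Y[k],1); r=Y-np.polyval(c,X); k=np.abs(r)<max(0.0012,2*np.std(r[k]))
        u2=u+c[0]*n; pt=X.mean()*u+np.polyval(c,X.mean())*n; u=u2/np.linalg.norm(u2); lo=hi=None
    return pt,u,np.std(r[k]),k.sum()
ang=lambda u:np.degrees(np.arctan2(u[1],u[0]))
def isect(p,u,q,v):
    t=np.linalg.solve(np.c_[u,-v],q-p); return p+t[0]*u
E
python3 - <<'E'
from h import *
f=np.load('w1.npz'); p={k:f[k] for k in('mtx','xyz','rotation')}
im=f['im'];d=f['d']
C=cloud(p,d); Z=C[...,2]; ok=(d>0)
v,u=np.mgrid[0:400,0:640]
def rep(name,m):
    P=C[m][:,:2].astype(np.float32); r=cv2.minAreaRect((P*1000)); print(name,m.sum(),'z',np.median(Z[m]),np.round(r[0],1),np.round(r[1],1),round(r[2],2)); return P.astype(float)
S=rep('stock',comp(C,.021,.031,(.43,-.20),.13,ok))
B=rep('blade',comp(C,.009,.0175,(.477,-.18),.09,ok&(u>338)))
for nm,P,dr in(('stock',S,(.26,-.965)),('blade',B,(.85,-.5))):
    for s in(1,-1):
        pt,w,e,n=edge(P,dr,s); print(nm,s,np.round(pt,4),round(ang(w),2),e,n)
ra=rep('rail',comp(C,.0055,.0125,(.51,-.33),.09,ok&(v<330)))
stt=rep('strut',comp(C,.0135,.0215,(.53,-.26),.09,ok&(v>225)&(v<300)))
rp,ru,e,n=edge(ra,(0,-1),-1); print('rail outer?',np.round(rp,4),ang(ru),e,n)
rp2,ru2,e,n=edge(ra,(0,-1),1); print('rail inner?',np.round(rp2,4),ang(ru2),e,n)
sp,su,e,n=edge(stt,(.9,-.3),1); print('strut outer?',np.round(sp,4),ang(su),e,n)
sp2,su2,e,n=edge(stt,(.9,-.3),-1); print('strut inner?',np.round(sp2,4),ang(su2),e,n)
print('corner',isect(rp,ru,sp,su), 'theta',np.radians(ang(su)-ang(ru)))
E
```

```text
stock 3075 z 0.025318495843163424 [ 426.1 -189.9] [ 28.5 164.7] 15.36
blade 1828 z 0.013740382577588445 [ 474.2 -166. ] [ 28.7 126.5] 62.86
stock 1 [ 0.4386 -0.1839] -74.87 0.00035779882765122896 25
stock -1 [ 0.4123 -0.1911] -74.34 0.00036600807626739786 25
blade 1 [ 0.482  -0.1595] -31.4 0.00019289516630702078 25
blade -1 [ 0.4718 -0.1761] -31.35 0.0002022484908779729 25
rail 2224 z 0.009298769985943756 [ 515.2 -262.4] [101.8 285.9] 22.91
strut 905 z 0.01719190080162003 [ 483.7 -234.4] [ 44.  215.2] 51.8
rail outer? [ 0.5121 -0.3374] -82.19485650105456 0.00021834533341760946 25
rail inner? [ 0.5509 -0.332 ] -82.03006378780714 0.00039304767551548734 21
strut outer? [ 0.5438 -0.2644] -18.744934862514132 0.0002615650730595993 25
strut inner? [ 0.5347 -0.292 ] -17.756104661925182 0.00046426862932000355 22
corner [ 0.50004314 -0.24952634] theta 1.107410042724926
```

```bash
python3 - <<'E'
from h import *
show(); togo([.4337,-.2174,.028],[.9643,.2647])
E
```

```text
t 3.6 pos [ 0.4321 -0.2199  0.2214] tool y [-0.259  0.966  0.   ] z [ 0.966  0.259 -0.   ] x [-0. -0. -1.] F [ 0.3 -0.6 -0.4] open 1.0
delta tool cm [19.34  0.2   0.22]
spin -0.006 or 3.1356 -3.1476 j6 -46.30387165120606
```

```bash
python3 -m inch '{"jaw":[0.2,0.2,0.2,0.2,0.2,0.2,0.2,0.2],"offset":[[3,0.1,0.1],[4,0.1,0.1],[4,0,0],[4,0,0],[3,0,0],[1,0,0],[0.35,0,0],[0,0,0]],"spin":[0,0,0,0,0,0,0,0]}' 30
python3 - <<'E'
from h import *
show(); togo([.4337,-.2174,.028],[.9643,.2647])
p=cam('wrist'); im,d=manip.grab_frame('wrist'); cv2.imwrite('pics/w2.png',im[:,:,::-1]); np.savez('w2.npz',im=im,d=d,**p)
E
```

```text
time_s: 4.27
position: [0.4339, -0.2176, 0.0284]
eef_rot: [-38.0, 90.0, -22.9]
contact_force: [0.4, 0.2, 0.4]
opening: 0.599
 t 4.27 pos [ 0.4339 -0.2176  0.0284] tool y [-0.26   0.966 -0.   ] z [0.966 0.26  0.   ] x [ 0. -0. -1.] F [0.4 0.2 0.4] open 0.599
delta tool cm [ 0.04  0.03 -0.01]
spin -0.0045 or 3.1371 -3.1461 j6 -46.058826674187614
```

View pics/w2.png

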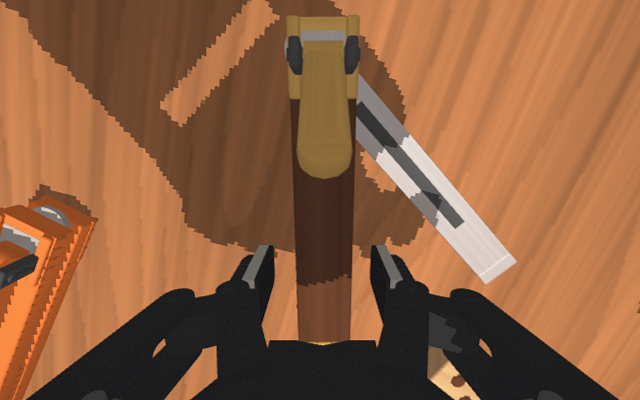

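```bash
python3 -m inch '{"jaw":[-1,-1,-1,-1,-1,-1],"offset":[[0,0,0],[0,0,0],[0,0,0],[0,0,0],[0,0,0],[0,0,0]],"spin":[0,0,0,0,0,0]}' 40
python3 - <<'E'
from h import *
show()
p=cam('wrist'); im,d=manip.grab_frame('wrist'); cv2.imwrite('pics/w3.png',im[:,:,::-1]); np.savez('w3.npz',im=im,d=d,**p)
E
```

```text
time_s: 4.82
position: [0.4343, -0.2179, 0.0297]
eef_rot: [-45.6, 89.8, -30.5]
contact_force: [-2.0, 1.3, 10.3]
opening: 0.313
 t 4.82 pos [ 0.4343 -0.2179  0.0297] tool y [-0.261  0.965 -0.002] z [0.965 0.261 0.002] x [ 0.002 -0.001 -1.   ] F [-2.   1.3 10.3] open 0.313
```

View pics/w3.png

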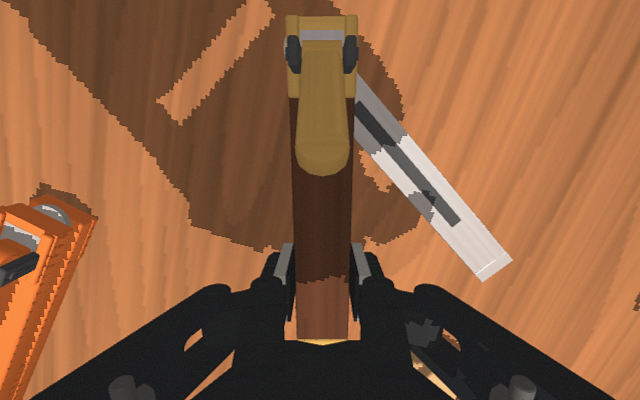

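```bash
cat >> h.py <<'E'
def bevel_fit(f,top=.026,stock0=(.26,-.965),near=(.43,-.20),blade=True,bl0=(.85,-.5),bnear=(.477,-.18)):
    p={k:f[k] for k in('mtx','xyz','rotation')}; C=cloud(p,f['d']); im=f['im'].astype(int); ok=(f['d']>0)
    sat=im.max(-1)-im.min(-1)
    v,u=np.mgrid[0:400,0:640]
    m=comp(C,top-.004,top+.004,near,.12,ok&(v<262)&(sat>12)); P=C[m][:,:2]
    out={}
    a=edge(P,stock0,1); b=edge(P,stock0,-1)
    return a,b,P,C
E
python3 - <<'E'
from h import *
f=np.load('w3.npz')
a,b,P,C=bevel_fit(f)
print(np.round(a[0],4),ang(a[1]),a[2:],np.round(b[0],4),ang(b[1]),b[2:])
t=(a[1]+b[1])/2; t/=np.linalg.norm(t)
mid=(a[0]+b[0])/2
s=P@t; e=np.percentile(s,0.5); print('width',(a[0]-b[0])@np.array([-t[1],t[0]]))
piv=mid+((s.min()+.016)-mid@t)*t; print('pivot',piv,'ang',ang(t))
tcp=np.array([.4343,-.2179]); dd=tcp-piv; print('tcp in bevel',dd@t,dd@np.array([-t[1],t[0]]))
# knife tip
g=np.load('w1.npz'); q={k:g[k] for k in('mtx','xyz','rotation')}
for uv in((488,218),(518,45),(505,140)): print(ray_z(q,uv,.005))
E
```

```text
[ 0.4349 -0.169 ] -74.69877567453301 (np.float64(0.00019056931515653384), np.int64(25)) [ 0.4082 -0.1763] -74.74814147908887 (np.float64(0.00016970172152491587), np.int64(25))
width 0.027656679071576717
pivot [ 0.41303275 -0.14144103] ang -74.72345857681094
tcp in bevel 0.07936077925229919 0.0003705087766495994
[ 0.64364497 -0.20707122  0.005     ]
[ 0.5922225  -0.02030056  0.005     ]
[ 0.62222905 -0.11414995  0.005     ]
```

```bash
python3 - <<'E'
from h import *
f=np.load('w3.npz'); p={k:f[k] for k in('mtx','xyz','rotation')}
C=cloud(p,f['d'])
t=np.array([np.cos(np.radians(-74.72)),np.sin(np.radians(-74.72))]); tcp=np.array([.4343,-.2179])
for u in(300,325,345):
    for v in range(10,24): 
        if v in(12,13,14,15,16,17,18,19): print(u,v,np.round(C[v,u],4),round(((C[v,u,:2]-tcp)@t)*1000,1), f['im'][v,u])
E
```

```text
300 12 [ 0.3926 -0.1038 -0.0006] -121.0 [113  74  47]
300 13 [ 0.3928 -0.1044 -0.    ] -120.4 [114  74  48]
300 14 [ 3.929e-01 -1.049e-01  1.000e-04] -120.0 [114  74  48]
300 15 [ 0.3928 -0.1049 -0.001 ] -119.9 [111  71  46]
300 16 [ 0.3967 -0.1126  0.0254] -111.5 [131  92  54]
300 17 [ 0.3966 -0.1127  0.0245] -111.4 [156 120  64]
300 18 [ 0.3969 -0.1133  0.0255] -110.7 [157 124  69]
300 19 [ 0.397  -0.1137  0.0258] -110.3 [153 118  63]
325 12 [ 0.4038 -0.1003 -0.0023] -121.5 [111  71  45]
325 13 [ 4.040e-01 -1.013e-01 -2.000e-04] -120.4 [109  71  46]
325 14 [ 0.404  -0.1013 -0.0015] -120.4 [111  73  47]
325 15 [ 0.4042 -0.1019 -0.0007] -119.8 [107  69  45]
325 16 [ 0.4062 -0.1104  0.0264] -111.1 [146 110  63]
325 17 [ 0.4062 -0.1102  0.0248] -111.3 [158 123  68]
325 18 [ 0.4063 -0.1106  0.0251] -110.8 [158 122  68]
325 19 [ 0.4063 -0.1109  0.0247] -110.6 [153 119  65]
345 12 [ 0.4129 -0.0982 -0.001 ] -121.1 [191 124  77]
345 13 [ 0.413  -0.0986 -0.0011] -120.7 [190 123  77]
345 14 [ 4.132e-01 -9.940e-02  2.000e-04] -119.9 [194 126  80]
345 15 [ 0.4133 -0.0991 -0.0018] -120.1 [156 104  65]
345 16 [ 0.4137 -0.1085  0.027 ] -110.9 [137 103  59]
345 17 [ 0.4138 -0.1091  0.0279] -110.3 [140 109  59]
345 18 [ 0.4139 -0.1096  0.0283] -109.9 [135 103  56]
345 19 [ 0.414  -0.1098  0.0279] -109.7 [134 103  57]
```

```bash
python3 - <<'E'
from h import *
f=np.load('w3.npz'); p={k:f[k] for k in('mtx','xyz','rotation')}
C=cloud(p,f['d'])
for u in(275,284,290,354,360,366):
    print(u,[(v,round(C[v,u,2]*1000,1)) for v in range(238,275,3)])
E
```

```text
275 [(238, np.float64(-1.1)), (241, np.float64(-0.4)), (244, np.float64(-2.1)), (247, np.float64(-1.3)), (250, np.float64(-0.8)), (253, np.float64(20.9)), (256, np.float64(24.2)), (259, np.float64(27.7)), (262, np.float64(30.4)), (265, np.float64(33.5)), (268, np.float64(43.9)), (271, np.float64(45.6)), (274, np.float64(49.0))]
284 [(238, np.float64(0.6)), (241, np.float64(-0.3)), (244, np.float64(19.1)), (247, np.float64(22.5)), (250, np.float64(26.0)), (253, np.float64(29.2)), (256, np.float64(32.5)), (259, np.float64(34.8)), (262, np.float64(38.3)), (265, np.float64(41.1)), (268, np.float64(43.7)), (271, np.float64(46.0)), (274, np.float64(48.2))]
290 [(238, np.float64(-0.4)), (241, np.float64(-0.5)), (244, np.float64(19.2)), (247, np.float64(21.9)), (250, np.float64(26.3)), (253, np.float64(28.7)), (256, np.float64(32.7)), (259, np.float64(36.2)), (262, np.float64(37.6)), (265, np.float64(40.5)), (268, np.float64(44.5)), (271, np.float64(43.8)), (274, np.float64(44.2))]
354 [(238, np.float64(-0.6)), (241, np.float64(-0.6)), (244, np.float64(18.1)), (247, np.float64(22.7)), (250, 
[... 177 characters left out ...]
.float64(45.3)), (274, np.float64(47.5))]
360 [(238, np.float64(-0.1)), (241, np.float64(-1.4)), (244, np.float64(18.5)), (247, np.float64(21.7)), (250, np.float64(25.2)), (253, np.float64(28.8)), (256, np.float64(31.8)), (259, np.float64(35.1)), (262, np.float64(37.2)), (265, np.float64(40.3)), (268, np.float64(43.3)), (271, np.float64(46.5)), (274, np.float64(49.0))]
366 [(238, np.float64(-1.5)), (241, np.float64(0.2)), (244, np.float64(-0.9)), (247, np.float64(-1.1)), (250, np.float64(-0.3)), (253, np.float64(20.3)), (256, np.float64(25.3)), (259, np.float64(27.4)), (262, np.float64(38.1)), (265, np.float64(40.2)), (268, np.float64(43.1)), (271, np.float64(46.4)), (274, np.float64(48.6))]
```

```bash
python3 -m inch '{"jaw":[-1,-1],"offset":[[-0.4,0,0],[0,0,0]],"spin":[0,0]}' 60
python3 - <<'E'
from h import *
show(); togo([.482,-.2625,.0325],[.9905,.1374])
E
```

```text
time_s: 5.03
position: [0.4339, -0.2177, 0.0331]
eef_rot: [-47.3, 89.9, -32.2]
contact_force: [-0.2, 0.1, -3.2]
opening: 0.316
 t 5.03 pos [ 0.4339 -0.2177  0.0331] tool y [-0.261  0.965 -0.001] z [0.965 0.261 0.001] x [ 0.001 -0.001 -1.   ] F [-0.2  0.1 -3.2] open 0.316
delta tool cm [ 0.07 -5.58  3.47]
spin 0.1261 or 3.2677 -3.0155 j6 -46.08410061760574
```

```bash
python3 -m inch '{"jaw":[-1,-1,-1,-1,-1,-1,-1,-1],"offset":[[0,0,0],[0,0,0],[0,-0.6,0.4],[0,-1.1,0.9],[0,-1.4,1.1],[0,-1.2,1.0],[0,-0.8,0.75],[0,0,0]],"spin":[0.063,0.063,0,0,0,0,0,0]}' 60
python3 - <<'E'
from h import *
show(); togo([.482,-.2625,.0325],[.9905,.1374])
p=cam('wrist'); im,d=manip.grab_frame('wrist'); cv2.imwrite('pics/w4.png',im[:,:,::-1]); np.savez('w4.npz',im=im,d=d,**p)
p=cam('side'); im,d=manip.grab_frame('side'); cv2.imwrite('pics/s4.png',cv2.resize(im[180:380,200:460,::-1],(780,600))); np.savez('s4.npz',im=im,d=d,**p)
E
```

```text
time_s: 5.7
position: [0.4831, -0.2637, 0.0321]
eef_rot: [-43.2, 89.9, -35.2]
contact_force: [0.3, 0.9, -2.5]
opening: 0.313
 t 5.7 pos [ 0.4831 -0.2637  0.0321] tool y [-0.139  0.99  -0.001] z [0.99  0.139 0.001] x [ 0.001 -0.001 -1.   ] F [ 0.3  0.9 -2.5] open 0.313
delta tool cm [-0.04  0.13 -0.09]
spin 0.0018 or 3.1433 -3.1398 j6 -40.4344872603004
```

View pics/w4.png

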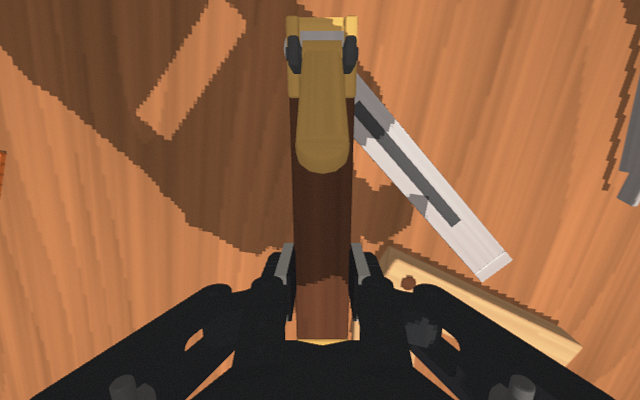

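View pics/s4.png

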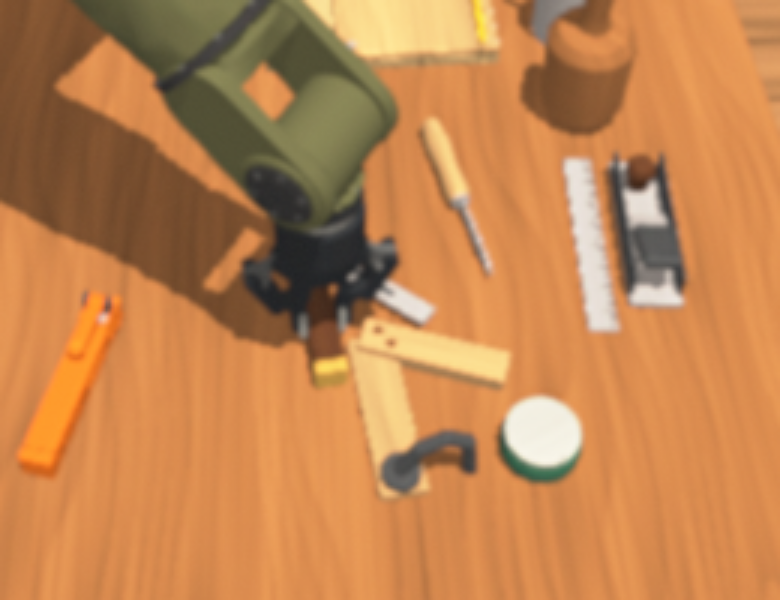

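```bash
python3 - <<'E'
from h import *
f=np.load('w4.npz'); p={k:f[k] for k in('mtx','xyz','rotation')}
C=cloud(p,f['d']); ok=f['d']>0; v,u=np.mgrid[0:400,0:640]
im=f['im'].astype(int); sat=im.max(-1)-im.min(-1)
m=comp(C,.013,.0215,(.55,-.27),.07,ok&(v>245)&(u>385)&(sat>40)); P=C[m][:,:2]
print(m.sum(), C[m][:,2].mean())
sp,su,e,n=edge(P,(.95,-.3),1); print('strut',np.round(sp,4),ang(su),e,n)
a,b,P2,_=bevel_fit(f,top=.029,stock0=(.139,-.99),near=(.475,-.23))
t=(a[1]+b[1])/2; t/=np.linalg.norm(t); nb=np.array([-t[1],t[0]]); mid=(a[0]+b[0])/2
print('stock ang',ang(a[1]),ang(b[1]),a[2:],b[2:],'zs',np.median(C[120:230,325,2]),C[230:238,325,2],C[120:126,325,2])
tcp=np.array([.4831,-.2637]); print('tcp off stock mid', (tcp-mid)@nb)
mb=comp(C,.0115,.021,(.54,-.23),.09,ok&(u>356)&(v<262)&(sat<40)); Pb=C[mb][:,:2]
for s in (1,-1):
    q=edge(Pb,(.8,-.6),s); print('blade',s,np.round(q[0],4),ang(q[1]),q[2:])
rp=np.array([.5121,-.3374]);ru=np.array([np.cos(np.radians(-82.1)),np.sin(np.radians(-82.1))])
co=isect(rp,ru,sp,su); print('corner',co,'theta',np.radians(ang(su)+82.1))
n=np.array([-ru[1],ru[0]]); print('tcp in bracket',(tcp-co)@ru,(tcp-co)@n)
E
```

```text
3005 0.017775692845129136
strut [ 0.5682 -0.2719] -18.711572646074426 0.0001298850593548087 25
stock ang -81.77541333061185 -81.85273078742141 (np.float64(0.00017507051934371833), np.int64(25)) (np.float64(0.00014162049896867404), np.int64(25)) zs 0.028296459923795855 [0.02789636 0.0266111  0.02769046 0.02707779 0.02781843 0.02778176
 0.02834234 0.02691391] [0.07581602 0.07700044 0.07646939 0.07771876 0.07841508 0.07760047]
tcp off stock mid 0.0005199781905425491
blade 1 [ 0.5341 -0.209 ] -38.7892888258414 (np.float64(0.00010582495192939667), np.int64(25))
blade -1 [ 0.5218 -0.2244] -38.7486091713627 (np.float64(8.343539450740201e-05), np.int64(24))
corner [ 0.49980137 -0.24876858] theta 1.106336764987238
tcp in bracket 0.01249420449799098 -0.018595111390973283
```

```bash
python3 -m inch '{"jaw":[-1,-1,-1,-1,-1,-1,-1,-1],"offset":[[0,-0.5,0],[0,-0.8,0],[0,-0.8,0.05],[0,-0.8,0.1],[0,-0.8,0.1],[0,-0.8,0.1],[0,-0.5,0],[0,0,0]],"spin":[0.004,0,0,0,0,0,0,0]}' 60
python3 - <<'E'
from h import *
show()
p=cam('wrist'); im,d=manip.grab_frame('wrist'); cv2.imwrite('pics/w5.png',im[:,:,::-1]); np.savez('w5.npz',im=im,d=d,**p)
E
```

```text
time_s: 6.47
position: [0.4919, -0.3125, 0.0318]
eef_rot: [-52.4, 90.0, -44.7]
contact_force: [0.2, -0.1, -3.9]
opening: 0.307
 t 6.47 pos [ 0.4919 -0.3125  0.0318] tool y [-0.133  0.991 -0.   ] z [0.991 0.133 0.   ] x [ 0. -0. -1.] F [ 0.2 -0.1 -3.9] open 0.307
```

View pics/w5.png

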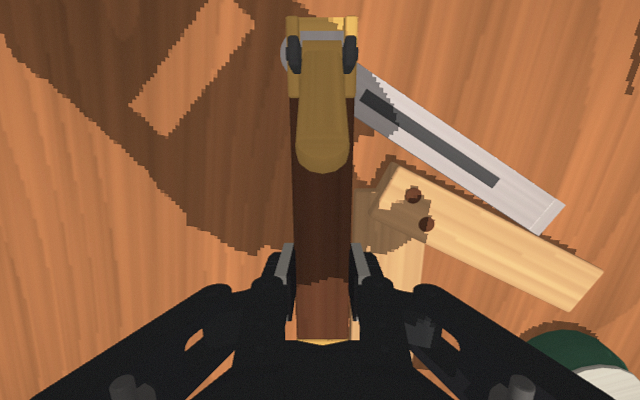

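```bash
python3 -m inch '{"jaw":[-1,-1,-1,-1],"offset":[[0,-0.3,0.15],[0.2,-0.3,0.05],[0,-0.2,0.05],[0,0,0]],"spin":[0,0,0,0]}' 60
python3 - <<'E'
from h import *
show()
E
python3 -m inch '{"jaw":[-1,-1],"offset":[[0,0,0.05],[0,0,0.05]],"spin":[0,0]}' 60
python3 -m inch '{"jaw":[-1,-1],"offset":[[0,0,0.05],[0,0,0]],"spin":[0,0]}' 60
python3 - <<'E'
from h import *
show()
p=cam('wrist'); im,d=manip.grab_frame('wrist'); cv2.imwrite('pics/w6.png',im[:,:,::-1]); np.savez('w6.npz',im=im,d=d,**p)
E
```

```text
time_s: 6.85
position: [0.4956, -0.3191, 0.0299]
eef_rot: [-33.0, 90.0, -25.3]
contact_force: [0.7, -0.4, -2.4]
opening: 0.306
 t 6.85 pos [ 0.4956 -0.3191  0.0299] tool y [-0.134  0.991 -0.   ] z [0.991 0.134 0.   ] x [ 0. -0. -1.] F [ 0.7 -0.4 -2.4] open 0.306
time_s: 7.02
position: [0.4963, -0.3188, 0.0299]
eef_rot: [-135.2, 90.0, -127.5]
contact_force: [-1.3, -0.5, -2.7]
opening: 0.311
time_s: 7.18
position: [0.4965, -0.3188, 0.0299]
eef_rot: [167.0, 89.9, 174.7]
contact_force: [-5.5, -0.6, 0.8]
opening: 0.31
 t 7.18 pos [ 0.4965 -0.3188  0.0299] tool y [-0.134  0.991  0.   ] z [ 0.991  0.134 -0.001] x [-0.001  0.    -1.   ] F [-5.5 -0.6  0.8] open 0.31
```

View pics/w6.png

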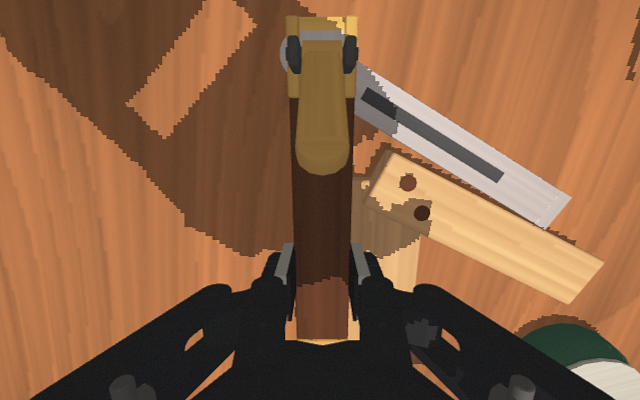

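```bash
cat >> h.py <<'E'
def check(fn,tcp=None):
    f=np.load(fn); p={k:f[k] for k in('mtx','xyz','rotation')}
    C=cloud(p,f['d']); ok=f['d']>0; v,u=np.mgrid[0:400,0:640]
    im=f['im'].astype(int); sat=im.max(-1)-im.min(-1)
    def lab(m): return m
    piv=None
    a,b,P2,_=bevel_fit(f,top=.0265,stock0=(.135,-.99),near=(.485,-.28))
    print('stock',np.round(a[0],4),ang(a[1]),np.round(b[0],4),ang(b[1]))
    mb=comp(C,.010,.0165,(.56,-.26),.09,ok&(u>356)&(v<300)&(sat<45)); Pb=C[mb][:,:2]
    ms=comp(C,.0162,.0215,(.57,-.28),.07,ok&(v>150)&(u>365)&(sat>45)); Ps=C[ms][:,:2]
    o=edge(Pb,(.93,-.37),1); i=edge(Pb,(.93,-.37),-1); s=edge(Ps,(.95,-.3),1); s2=edge(Ps,(.95,-.3),-1)
    for nm,q in(('blade out',o),('blade in',i),('strut out',s),('strut in',s2)): print(nm,np.round(q[0],4),round(ang(q[1]),2),np.round(q[2]*1000,2),q[3])
    n=np.array([-s[1][1],s[1][0]])
    for r in (-.05,-.03,0,.03,.05): print('gap mm',round(((i[0]+r*i[1]-s[0])@n)*1000,2),end=' ')
    print()
E
python3 -m inch '{"jaw":[-1,-1,-1,-1],"offset":[[0,-0.2,0],[0,-0.2,0],[0,-0.2,0],[0,0,0]],"spin":[0,0,0,0]}' 60
python3 - <<'E'
from h import *
show()
p=cam('wrist'); im,d=manip.grab_frame('wrist'); cv2.imwrite('pics/w7.png',im[:,:,::-1]); np.savez('w7.npz',im=im,d=d,**p)
check('w6.npz'); check('w7.npz')
E
```

```text
time_s: 7.57
position: [0.4972, -0.3239, 0.0299]
eef_rot: [123.3, 89.8, 131.0]
contact_force: [-6.8, 6.4, 4.8]
opening: 0.31
 t 7.57 pos [ 0.4972 -0.3239  0.0299] tool y [-0.134  0.991  0.002] z [ 0.991  0.134 -0.001] x [-0.002  0.002 -1.   ] F [-6.8  6.4  4.8] open 0.31
stock [ 0.5032 -0.2704] -82.19935098279386 [ 0.4759 -0.2742] -82.14320150045849
blade out [ 0.5584 -0.2439] -21.93 0.1 25
blade in [ 0.551  -0.2624] -21.91 0.05 25
strut out [ 0.5781 -0.2757] -18.68 0.09 25
strut in [ 0.5686 -0.3038] -18.63 0.13 25
gap mm 6.78 gap mm 5.65 gap mm 3.96 gap mm 2.27 gap mm 1.14 
stock [ 0.5039 -0.2754] -82.17434688281828 [ 0.4765 -0.2792] -82.16030210557479
blade out [ 0.5596 -0.2466] -20.2 0.11 25
blade in [ 0.5527 -0.2654] -20.2 0.04 25
strut out [ 0.5784 -0.2759] -18.67 0.08 25
strut in [ 0.569  -0.3039] -18.64 0.1 25
gap mm 3.06 gap mm 2.53 gap mm 1.73 gap mm 0.93 gap mm 0.4
```

View pics/w7.png

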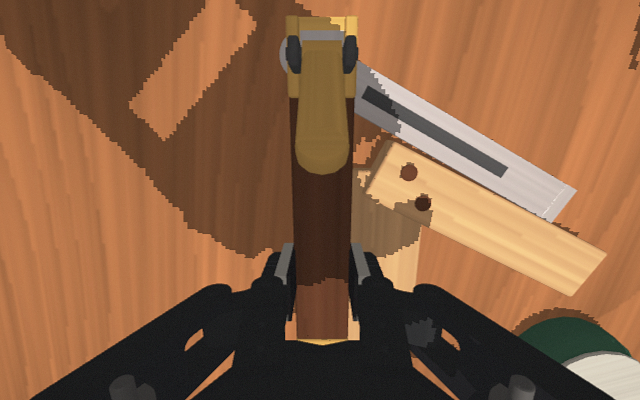

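```bash
python3 -m inch '{"jaw":[-1,-1,-1],"offset":[[0,-0.2,0],[0,-0.15,0],[0,0,0]],"spin":[0,0,0]}' 60
python3 - <<'E'
from h import *
show()
p=cam('wrist'); im,d=manip.grab_frame('wrist'); cv2.imwrite('pics/w8.png',im[:,:,::-1]); np.savez('w8.npz',im=im,d=d,**p)
check('w8.npz')
E
```

```text
time_s: 7.87
position: [0.4976, -0.3272, 0.0298]
eef_rot: [123.7, 89.8, 131.4]
contact_force: [-6.8, 8.3, 5.5]
opening: 0.306
 t 7.87 pos [ 0.4976 -0.3272  0.0298] tool y [-0.134  0.991  0.002] z [ 0.991  0.134 -0.002] x [-0.002  0.002 -1.   ] F [-6.8  8.3  5.5] open 0.306
stock [ 0.5044 -0.2788] -82.14753940752941 [ 0.477  -0.2826] -82.13812873958119
blade out [ 0.5603 -0.2483] -18.89 0.1 25
blade in [ 0.5539 -0.2671] -18.77 0.08 25
strut out [ 0.5791 -0.2762] -18.7 0.09 24
strut in [ 0.5697 -0.3042] -18.58 0.1 25
gap mm 0.53 gap mm 0.5 gap mm 0.47 gap mm 0.43 gap mm 0.4
```

```bash
python3 -m inch '{"jaw":[-1,-1],"offset":[[0,-0.03,0],[0,0,0]],"spin":[0,0]}' 60
python3 - <<'E'
from h import *
show()
p=cam('wrist'); im,d=manip.grab_frame('wrist'); cv2.imwrite('pics/w9.png',im[:,:,::-1]); np.savez('w9.npz',im=im,d=d,**p)
check('w9.npz')
E
```

```text
time_s: 8.08
position: [0.4976, -0.3273, 0.0298]
eef_rot: [122.6, 89.8, 130.3]
contact_force: [-7.7, 9.0, 6.9]
opening: 0.311
 t 8.08 pos [ 0.4976 -0.3273  0.0298] tool y [-0.134  0.991  0.003] z [ 0.991  0.134 -0.002] x [-0.002  0.002 -1.   ] F [-7.7  9.   6.9] open 0.311
stock [ 0.5044 -0.2789] -82.270429431514 [ 0.477  -0.2826] -82.15415883265563
blade out [ 0.5603 -0.2483] -18.93 0.12 25
blade in [ 0.5539 -0.2671] -18.72 0.06 25
strut out [ 0.5792 -0.2762] -18.55 0.1 24
strut in [ 0.5698 -0.3042] -18.61 0.1 25
gap mm 0.7 gap mm 0.64 gap mm 0.56 gap mm 0.47 gap mm 0.41
```

View pics/w9.png

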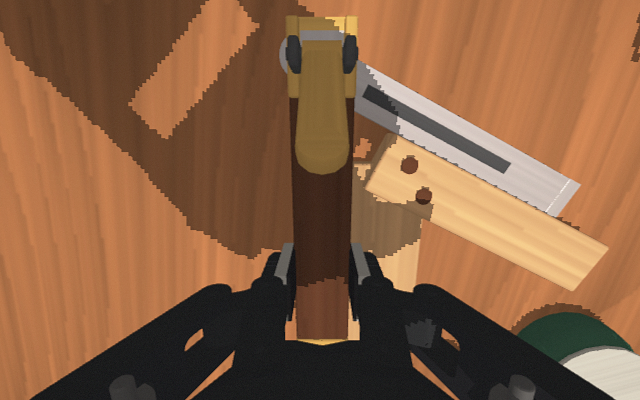

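```bash
python3 -m inch '{"jaw":[-1,-1],"offset":[[0,-0.05,0],[0,0,0]],"spin":[0,0]}' 60
python3 - <<'E'
from h import *
show()
p=cam('wrist'); im,d=manip.grab_frame('wrist'); cv2.imwrite('pics/w10.png',im[:,:,::-1]); np.savez('w10.npz',im=im,d=d,**p)
check('w10.npz')
E
```

```text
time_s: 8.3
position: [0.4977, -0.3277, 0.0299]
eef_rot: [121.9, 89.8, 129.6]
contact_force: [-8.1, 10.6, 6.0]
opening: 0.309
 t 8.3 pos [ 0.4977 -0.3277  0.0299] tool y [-0.134  0.991  0.003] z [ 0.991  0.134 -0.002] x [-0.002  0.002 -1.   ] F [-8.1 10.6  6. ] open 0.309
stock [ 0.5044 -0.2793] -82.11926422388929 [ 0.4771 -0.2831] -82.14253548957443
blade out [ 0.5604 -0.2485] -18.83 0.11 25
blade in [ 0.5541 -0.2673] -18.55 0.09 25
strut out [ 0.5792 -0.2762] -18.53 0.15 24
strut in [ 0.5698 -0.3042] -18.62 0.08 25
gap mm 0.52 gap mm 0.51 gap mm 0.5 gap mm 0.48 gap mm 0.47
```

```bash
python3 - <<'E'
from h import *
f=np.load('w10.npz'); p={k:f[k] for k in('mtx','xyz','rotation')}
C=cloud(p,f['d'])
t=np.array([np.cos(np.radians(-82.13)),np.sin(np.radians(-82.13))]); n=np.array([-t[1],t[0]])
tcp=np.array([.4977,-.3277])
piv=tcp-.0954*t-.0005*n; print('pivot',piv)
for v in list(range(10,20))+list(range(30,180,8))+[165,168,170,172,174,176]:
    q=C[v,323]; print(v,np.round([((q[:2]-piv)@t)*1000,((q[:2]-piv)@n)*1000,q[2]*1000],1))
E
```

```text
pivot [ 0.48414198 -0.23326701]
10 [-26.7   0.9  -0.4]
11 [-26.    0.9   0.2]
12 [-25.8   0.9  -0.3]
13 [-25.4   0.9  -0.2]
14 [-25.5   0.9  -1.8]
15 [-24.8   0.9  -0.9]
16 [-24.2   0.9  -0.5]
17 [-15.4   0.9  27. ]
18 [-16.1   0.9  23.7]
19 [-14.8   0.9  26.8]
30 [-11.3   0.9  25.6]
38 [-8.5  0.9 25.4]
46 [-1.7  0.8 42.6]
54 [ 1.5  0.8 46.1]
62 [ 4.9  0.8 51. ]
70 [ 8.   0.8 55.4]
78 [10.7  0.8 58.5]
86 [13.5  0.8 62.9]
94 [16.   0.8 65.8]
102 [18.4  0.8 68.5]
110 [20.6  0.8 71. ]
118 [22.8  0.8 73.8]
126 [24.8  0.7 76.5]
134 [26.8  0.7 78.9]
142 [28.6  0.7 80.8]
150 [30.3  0.7 84.4]
158 [32.1  0.7 85.4]
166 [33.9  0.7 86.1]
174 [46.7  0.8 24.3]
165 [33.8  0.7 85.1]
168 [34.7  0.7 84.4]
170 [35.3  0.7 83.4]
172 [35.6  0.7 84.5]
174 [46.7  0.8 24.3]
176 [47.5  0.8 24.7]
```

```bash
python3 -m inch '{"jaw":[0.1,0.1,0.1,0.1,0.1,0.1,0.1],"offset":[[0,0,0],[0,0,0],[0,0,0],[-1,0,0],[-2.5,0,0],[-3,0,0],[-2.5,0,0]],"spin":[0,0,0,0,0,0,0]}' 60
python3 - <<'E'
from h import *
show(); t=np.array([np.cos(np.radians(-82.13)),np.sin(np.radians(-82.13))])
togo(list(np.array([.48414,-.23327])+.0295*t+.0008*np.array([-t[1],t[0]]))+[.115],[.9906,.1369])
p=cam('wrist'); im,d=manip.grab_frame('wrist'); cv2.imwrite('pics/w11.png',im[:,:,::-1]); np.savez('w11.npz',im=im,d=d,**p)
check('w11.npz')
E
```

```text
time_s: 8.93
position: [0.4984, -0.3291, 0.1224]
eef_rot: [-42.1, 89.9, -34.5]
contact_force: [-0.0, -0.6, 0.4]
opening: 0.547
 t 8.93 pos [ 0.4984 -0.3291  0.1224] tool y [-0.133  0.991 -0.001] z [0.991 0.133 0.001] x [ 0.001 -0.001 -1.   ] F [-0.  -0.6  0.4] open 0.547
delta tool cm [ 0.73  6.74 -0.05]
spin -0.0035 or 3.1381 -3.145 j6 -44.623468635876215
stock [ 0.5076 -0.305 ] -82.33600771923815 [ 0.4805 -0.3087] -82.208596729076
blade out [ 0.5672 -0.251 ] -18.65 0.11 25
blade in [ 0.561  -0.2695] -18.47 0.15 25
strut out [ 0.587  -0.2791] -18.46 0.15 21
strut in [ 0.5777 -0.3069] -18.53 0.1 25
gap mm 0.87 gap mm 0.87 gap mm 0.87 gap mm 0.86 gap mm 0.86
```

View pics/w11.png

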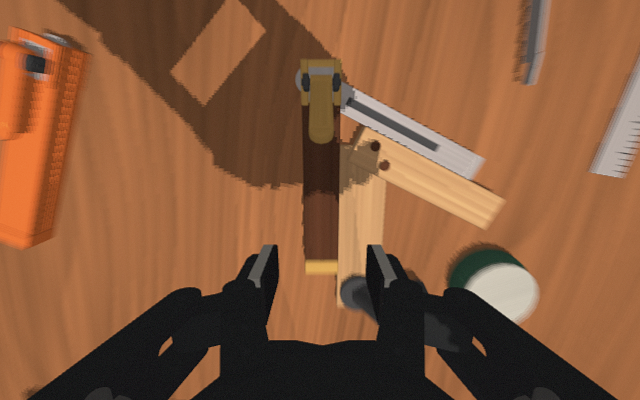

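```bash
python3 -m inch '{"jaw":[-1,-1,-1,-1,-1,-1],"offset":[[0,1.2,0],[0,2.2,0],[0,2.2,-0.05],[0,1.1,0],[0,0,0],[0,0,0]],"spin":[0,0,0,0,0,0]}' 60
python3 - <<'E'
from h import *
show(); t=np.array([np.cos(np.radians(-82.13)),np.sin(np.radians(-82.13))])
for a,z in((.0295,.105),(.045,.060)): togo(list(np.array([.48414,-.23327])+a*t+.0008*np.array([-t[1],t[0]]))+[z],[.9906,.1369])
p=cam('wrist'); im,d=manip.grab_frame('wrist'); cv2.imwrite('pics/w12.png',im[:,:,::-1])
E
```

```text
time_s: 9.48
position: [0.4889, -0.2624, 0.1199]
eef_rot: [-77.1, 90.0, -69.4]
contact_force: [-0.2, -0.1, -0.9]
opening: -0.003
 t 9.48 pos [ 0.4889 -0.2624  0.1199] tool y [-0.135  0.991 -0.   ] z [0.991 0.135 0.   ] x [ 0. -0. -1.] F [-0.2 -0.1 -0.9] open -0.003
delta tool cm [1.49 0.   0.  ]
spin -0.0024 or 3.1392 -3.144 j6 -39.730647625163336
delta tool cm [ 5.99 -1.55  0.01]
spin -0.0024 or 3.1392 -3.144 j6 -39.730647625163336
```

View pics/w12.png

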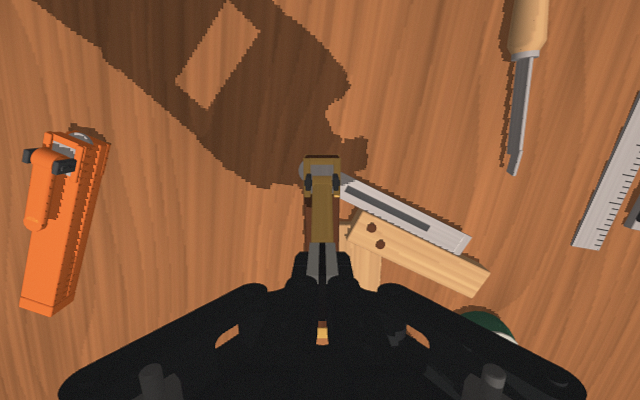

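```bash
python3 -m inch '{"jaw":[-1,-1,-1,-1,-1,-1],"offset":[[1,0,0],[0.7,-0.1,0],[0.4,-0.2,0],[0.4,-0.2,0],[0.4,-0.2,0],[0,0,0]],"spin":[0,0,0,0,0,0]}' 60
python3 - <<'E'
from h import *
show()
p=cam('wrist'); im,d=manip.grab_frame('wrist'); cv2.imwrite('pics/w13.png',im[:,:,::-1]); np.savez('w13.npz',im=im,d=d,**p); check('w13.npz')
E
```

```text
time_s: 10.03
position: [0.4894, -0.2699, 0.0898]
eef_rot: [138.6, 89.9, 146.3]
contact_force: [0.4, -0.1, -0.1]
opening: -0.006
 t 10.03 pos [ 0.4894 -0.2699  0.0898] tool y [-0.133  0.991  0.001] z [ 0.991  0.133 -0.001] x [-0.001  0.001 -1.   ] F [ 0.4 -0.1 -0.1] open -0.006
stock [ 0.496  -0.2218] -81.64476882031661 [ 0.4694 -0.2264] -79.38724651096832
blade out [ 0.5656 -0.2503] -18.65 0.05 25
blade in [ 0.5592 -0.2693] -18.64 0.15 25
strut out [ 0.5809 -0.2767] -18.54 0.15 25
strut in [ 0.5716 -0.3045] -18.57 0.16 25
gap mm 0.16 gap mm 0.12 gap mm 0.07 gap mm 0.02 gap mm -0.01
```

View pics/w13.png

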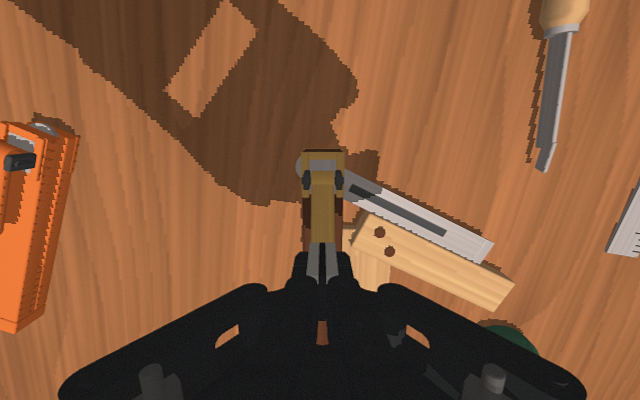

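```bash
python3 - <<'E'
from h import *
f=np.load('w13.npz'); p={k:f[k] for k in('mtx','xyz','rotation')}
C=cloud(p,f['d'])
t=np.array([np.cos(np.radians(-82.13)),np.sin(np.radians(-82.13))]); n=np.array([-t[1],t[0]]);piv=np.array([.48414,-.23327])
for v in range(185,262,6):
    print(v,[list(np.round([((C[v,u,:2]-piv)@t)*1000,((C[v,u,:2]-piv)@n)*1000,C[v,u,2]*1000],1)) for u in (312,323,334)])
E
python3 -m inch '{"jaw":[-1,-1,-1],"offset":[[0.4,-0.2,0],[0.4,-0.2,0],[0.4,-0.1,0]],"spin":[0,0,0]}' 60
```

```text
185 [[np.float64(2.1), np.float64(-6.1), np.float64(43.8)], [np.float64(2.0), np.float64(0.6), np.float64(44.2)], [np.float64(6.1), np.float64(8.0), np.float64(25.5)]]
191 [[np.float64(5.3), np.float64(-6.0), np.float64(46.0)], [np.float64(5.2), np.float64(0.6), np.float64(46.5)], [np.float64(10.4), np.float64(8.1), np.float64(24.8)]]
197 [[np.float64(8.5), np.float64(-6.0), np.float64(47.9)], [np.float64(8.4), np.float64(0.6), np.float64(48.3)], [np.float64(14.4), np.float64(8.1), np.float64(25.3)]]
203 [[np.float64(11.5), np.float64(-6.0), np.float64(50.4)], [np.float64(11.6), np.float64(0.6), np.float64(50.2)], [np.float64(18.8), np.float64(8.1), np.float64(24.8)]]
209 [[np.float64(15.0), np.float64(-6.0), np.float64(51.3)], [np.float64(14.6), np.float64(0.5), np.float64(52.7)], [np.float64(23.0), np.float64(8.1), np.float64(25.3)]]
215 [[np.float64(17.9), np.float64(-5.9), np.float64(53.8)], [np.float64(17.9), np.float64(0.5), np.float64(53.9)], [np.float64(27.3), np.float64(8.2), np.float64(25.2)]]
221 [[np.float64(20.9), np.float64(-5.9), np.float64(56.0)], [np.float64(20.8), n
[... 541 characters left out ...]
2.4)], [np.float64(30.2), np.float64(6.8), np.float64(60.7)]]
245 [[np.float64(25.4), np.float64(-5.1), np.float64(80.0)], [np.float64(25.7), np.float64(0.5), np.float64(79.2)], [np.float64(25.5), np.float64(6.1), np.float64(79.6)]]
251 [[np.float64(25.2), np.float64(-4.9), np.float64(87.4)], [np.float64(25.9), np.float64(0.5), np.float64(86.0)], [np.float64(25.2), np.float64(5.8), np.float64(87.5)]]
257 [[np.float64(25.5), np.float64(-4.7), np.float64(93.2)], [np.float64(25.5), np.float64(0.4), np.float64(93.3)], [np.float64(25.4), np.float64(5.5), np.float64(93.5)]]
time_s: 10.33
position: [0.4908, -0.275, 0.0791]
eef_rot: [-45.7, 89.9, -38.1]
contact_force: [0.1, -0.5, 6.4]
opening: 0.001
```

```bash
python3 -m inch '{"jaw":[-1,-1,-1,-1],"offset":[[0.4,-0.1,0],[0.4,-0.05,0],[0.4,0,0],[0.4,0,0]],"spin":[0,0,0,0]}' 60
python3 -m inch '{"jaw":[-1,-1],"offset":[[0.2,0,0],[0.1,0,0]],"spin":[0,0]}' 60

```

```text
time_s: 10.67
position: [0.4911, -0.2767, 0.0633]
eef_rot: [-48.3, 89.9, -40.7]
contact_force: [0.8, -2.2, 6.2]
opening: -0.001
time_s: 10.83
position: [0.4908, -0.2763, 0.0599]
eef_rot: [-46.2, 90.0, -38.5]
contact_force: [-0.3, 0.7, 9.4]
opening: 0.002
```

```bash
python3 -m inch '{"jaw":[-1,-1],"offset":[[0.1,0,0],[0.1,0,0]],"spin":[0,0]}' 60
python3 - <<'E'
from h import *
show()
p=cam('wrist'); im,d=manip.grab_frame('wrist'); cv2.imwrite('pics/w14.png',im[:,:,::-1]); np.savez('w14.npz',im=im,d=d,**p); check('w14.npz')
f=np.load('w14.npz');C=cloud(p,f['d'])
t=np.array([np.cos(np.radians(-82.13)),np.sin(np.radians(-82.13))]); n=np.array([-t[1],t[0]]);piv=np.array([.48414,-.23327])
for v in range(185,262,8):
    u=323;print(v,list(np.round([((C[v,u,:2]-piv)@t)*1000,((C[v,u,:2]-piv)@n)*1000,C[v,u,2]*1000],1)) )
E
```

```text
time_s: 11.0
position: [0.4911, -0.2763, 0.0592]
eef_rot: [-39.1, 89.9, -31.4]
contact_force: [-5.7, 3.9, 25.7]
opening: -0.0
 t 11.0 pos [ 0.4911 -0.2763  0.0592] tool y [-0.134  0.991 -0.001] z [0.991 0.134 0.001] x [ 0.001 -0.001 -1.   ] F [-5.7  3.9 25.7] open -0.0
stock [ 0.4962 -0.221 ] -80.32262899003265 [ 0.4692 -0.2249] -79.95564447979177
blade out [ 0.5641 -0.2497] -18.71 0.04 25
blade in [ 0.5576 -0.2688] -18.78 0.11 25
strut out [ 0.5793 -0.276 ] -18.48 0.12 25
strut in [ 0.5698 -0.3041] -18.68 0.15 25
gap mm 0.23 gap mm 0.13 gap mm -0.03 gap mm -0.19 gap mm -0.29 
185 [np.float64(2.4), np.float64(1.3), np.float64(42.3)]
193 [np.float64(6.6), np.float64(1.3), np.float64(42.2)]
201 [np.float64(10.7), np.float64(1.3), np.float64(42.4)]
209 [np.float64(15.3), np.float64(1.3), np.float64(41.5)]
217 [np.float64(19.4), np.float64(1.3), np.float64(42.3)]
225 [np.float64(23.8), np.float64(1.3), np.float64(42.3)]
233 [np.float64(28.5), np.float64(1.3), np.float64(41.9)]
241 [np.float64(33.5), np.float64(1.3), np.float64(40.9)]
249 [np.float64(31.7), np.float64(1.2), np.float64(54.7)]
257 [np.float64(31.6), np.float64(1.2), np.float64(63.7)]
```

View pics/w14.png

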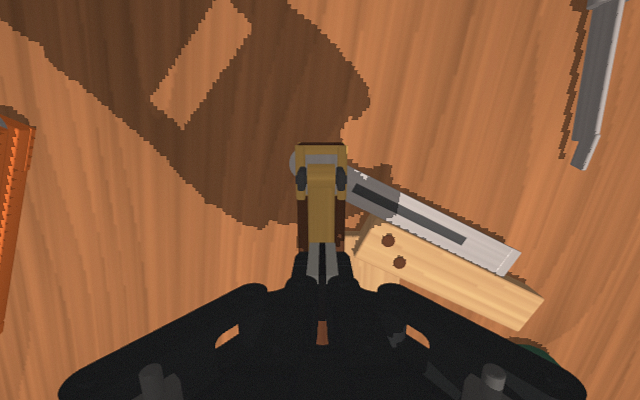

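```bash
python3 -m inch '{"jaw":[-1,-1,-1,-1,-1,-1],"offset":[[-0.6,0,0],[-2,-0.5,0],[-2,-1.5,0],[-1.8,-2,0],[0,-1.3,0],[0,0,0]],"spin":[0,0,0,0,0,0]}' 60
python3 - <<'E'
from h import *
show()
p=cam('wrist'); im,d=manip.grab_frame('wrist'); cv2.imwrite('pics/w15.png',im[:,:,::-1]); np.savez('w15.npz',im=im,d=d,**p); check('w15.npz')
f=np.load('w15.npz');C=cloud(p,f['d'])
t=np.array([np.cos(np.radians(-82.13)),np.sin(np.radians(-82.13))]); n=np.array([-t[1],t[0]]);piv=np.array([.48414,-.23327])
for v in range(50,160,8):
    u=321;print(v,list(np.round([((C[v,u,:2]-piv)@t)*1000,((C[v,u,:2]-piv)@n)*1000,C[v,u,2]*1000],1)) )
E
```

```text
time_s: 11.55
position: [0.4978, -0.3305, 0.1226]
eef_rot: [-48.6, 89.9, -41.0]
contact_force: [-0.4, 0.9, -0.1]
opening: 0.002
 t 11.55 pos [ 0.4978 -0.3305  0.1226] tool y [-0.132  0.991 -0.001] z [0.991 0.132 0.001] x [ 0.001 -0.001 -1.   ] F [-0.4  0.9 -0.1] open 0.002
stock [ 0.5046 -0.2835] -82.4629413227577 [ 0.4774 -0.2872] -82.11197642110675
blade out [ 0.5664 -0.2508] -18.58 0.11 25
blade in [ 0.5603 -0.2691] -18.47 0.19 25
strut out [ 0.587  -0.2794] -17.46 0.51 21
strut in [ 0.578 -0.307] -18.69 0.16 25
gap mm 2.76 gap mm 2.41 gap mm 1.88 gap mm 1.35 gap mm 1.0 
50 [np.float64(-26.3), np.float64(-0.2), np.float64(0.1)]
58 [np.float64(-21.0), np.float64(-0.2), np.float64(-1.2)]
66 [np.float64(-10.7), np.float64(-0.2), np.float64(26.5)]
74 [np.float64(-3.2), np.float64(-0.2), np.float64(42.9)]
82 [np.float64(1.7), np.float64(-0.2), np.float64(43.1)]
90 [np.float64(6.5), np.float64(-0.3), np.float64(42.3)]
98 [np.float64(11.5), np.float64(-0.3), np.float64(42.6)]
106 [np.float64(16.5), np.float64(-0.3), np.float64(42.4)]
114 [np.float64(21.7), np.float64(-0.3), np.float64(43.6)]
122 [np.float64(26.9), np.float64(-0.4), np.float64(43.0)]
130 [np.float64(32.2), np.float64(-0.4), np.float64(42.3)]
138 [np.float64(37.5), np.float64(-0.4), np.float64(42.4)]
146 [np.float64(43.1), np.float64(-0.4), np.float64(41.3)]
154 [np.float64(48.4), np.float64(-0.5), np.float64(43.6)]
```

View pics/w15.png

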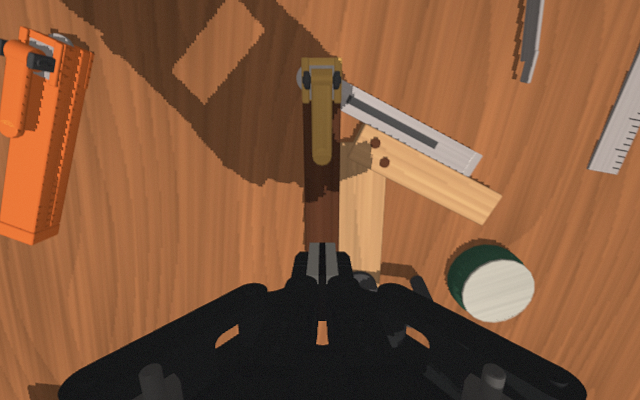

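```bash
python3 - <<'E'
from h import *
show(); togo([.4974,-.3277,.026],[.9906,.1369])
E
```

```text
t 11.6 pos [ 0.4974 -0.329   0.1216] tool y [-0.132  0.991  0.   ] z [ 0.991  0.132 -0.   ] x [-0.  0. -1.] F [-1.1  0.2 -0.1] open 0.0
delta tool cm [9.56 0.13 0.02]
spin -0.0045 or 3.1371 -3.1461 j6 -44.6184222689434
```

```bash
python3 -m inch '{"jaw":[0.1,0.1,0.1,0.1,0.1,0.1,0.1,0.1,0.1],"offset":[[0,0.13,0],[0,0,0],[1,0,0],[2.5,0,0],[3,0,0],[2,0,0],[0.7,0,0],[0.35,0,0],[0,0,0]],"spin":[-0.004,0,0,0,0,0,0,0,0]}' 60
python3 - <<'E'
from h import *
show();  togo([.4974,-.3277,.026],[.9906,.1369])
p=cam('wrist'); im,d=manip.grab_frame('wrist'); cv2.imwrite('pics/w16.png',im[:,:,::-1]); np.savez('w16.npz',im=im,d=d,**p); check('w16.npz')
E
```

```text
time_s: 12.35
position: [0.4975, -0.3269, 0.0261]
eef_rot: [130.6, 90.0, 138.5]
contact_force: [0.0, -0.1, -0.3]
opening: 0.554
 t 12.35 pos [ 0.4975 -0.3269  0.0261] tool y [-0.138  0.99   0.   ] z [ 0.99   0.138 -0.   ] x [-0.  0. -1.] F [ 0.  -0.1 -0.3] open 0.554
delta tool cm [ 0.01 -0.07 -0.02]
spin 0.0009 or 3.1425 -3.1407 j6 -44.760045373522644
stock [ 0.5041 -0.2776] -82.4612149506179 [ 0.4767 -0.2813] -82.16905541490333
blade out [ 0.5602 -0.2485] -18.73 0.11 25
blade in [ 0.5539 -0.2673] -18.58 0.11 25
strut out [ 0.5789 -0.2761] -18.68 0.11 24
strut in [ 0.5694 -0.3041] -18.64 0.07 25
gap mm 0.19 gap mm 0.23 gap mm 0.28 gap mm 0.33 gap mm 0.36
```

View pics/w16.png

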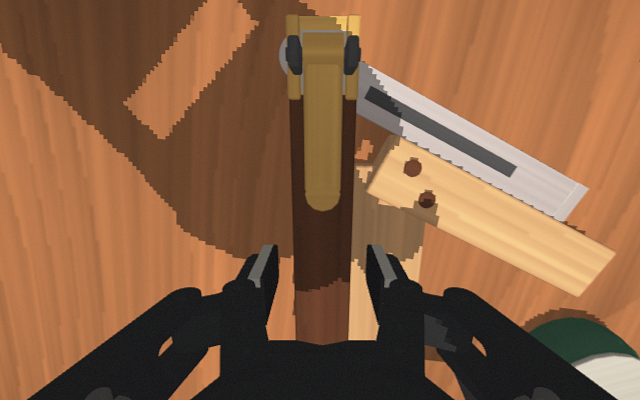

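```bash
python3 -m inch '{"jaw":[-1,-1,-1,-1,-1],"offset":[[0,0,0],[0,0,0],[0,0,0],[0,0,0],[0,0,0]],"spin":[0,0,0,0,0]}' 60
python3 -m inch '{"jaw":[-1,-1,-1,-1,-1],"offset":[[-0.3,0,0],[-0.7,0,0],[-1.5,0,0],[-2,0,0],[-1.5,0,0]],"spin":[0,0,0,0,0]}' 60
python3 - <<'E'
from h import *
show()
p=cam('wrist'); im,d=manip.grab_frame('wrist'); cv2.imwrite('pics/w17.png',im[:,:,::-1]); np.savez('w17.npz',im=im,d=d,**p)
p=cam('scene'); im,d=manip.grab_frame('scene'); cv2.imwrite('pics/s17.png',im[:,:,::-1]); np.savez('s17.npz',im=im,d=d,**p)
f=np.load('w17.npz'); a,b,P,C=bevel_fit(f,top=.085,stock0=(.135,-.99),near=(.485,-.28)); print(ang(a[1]),ang(b[1]), np.median(C[215:235,323,2]),C[30:33,325,2])
E
```

```text
time_s: 12.82
position: [0.4976, -0.3276, 0.0279]
eef_rot: [-61.7, 89.9, -53.8]
contact_force: [-4.9, 1.2, 8.1]
opening: 0.309
time_s: 13.23
position: [0.4977, -0.3273, 0.0882]
eef_rot: [-44.3, 89.9, -36.4]
contact_force: [0.9, -0.5, -3.9]
opening: 0.312
 t 13.23 pos [ 0.4977 -0.3273  0.0882] tool y [-0.138  0.99  -0.001] z [0.99  0.138 0.001] x [ 0.001 -0.001 -1.   ] F [ 0.9 -0.5 -3.9] open 0.312
-82.31221476180329 -81.95061343175601 0.085588026613921 [0.08493028 0.08448936 0.09915214]
```

View pics/w17.png

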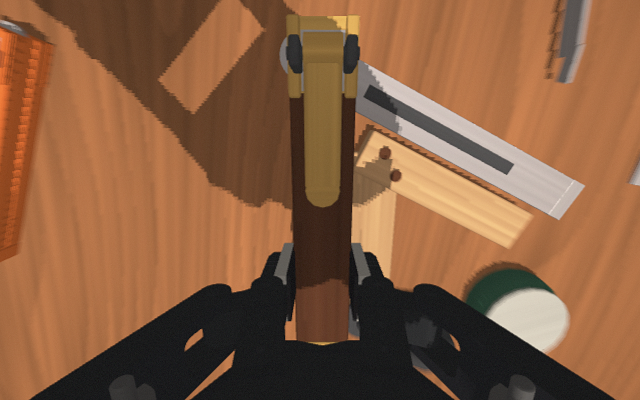

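View pics/s17.png

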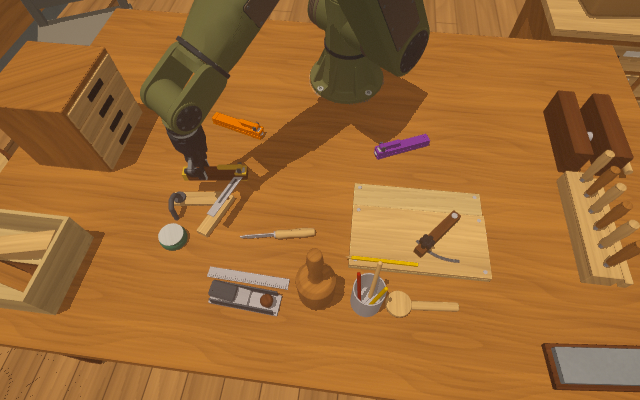

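```bash
python3 - <<'E'
from h import *
f=np.load('s17.npz'); p={k:f[k] for k in('mtx','xyz','rotation')}
C=cloud(p,f['d']); ok=f['d']>0
near=(.55,.23)
print('bench',np.median(C[130:180,300:340,2]))
m=comp(C,.017,.027,(.6,.22),.22,ok); P=C[m][:,:2]; print(m.sum(),P.min(0),P.max(0))
e=edge(P,(0,-1),-1); print('bed edge',np.round(e[0],4),ang(e[1]),e[2:])
e2=edge(P,(0,-1),1); print('bed far',np.round(e2[0],4),ang(e2[1]),e2[2:])
m=comp(C,.030,.060,(.58,.26),.12,ok); P=C[m][:,:2]
for s in(1,-1):
    q=edge(P,(.7,-.7),s); print('fence',np.round(q[0],4),ang(q[1]),q[2:])
m=comp(C,.007,.016,(.48,.22),.2,ok); P=C[m][:,:2]; print(m.sum())
q=edge(P,(0,-1),-1); print('ledge edge',np.round(q[0],4),ang(q[1]),q[2:])
E
```

```text
bench 0.00014658013943502635
7689 [0.5057515  0.04978181] [1.02070581 0.40711477]
bed edge [0.5099 0.2344] -88.87461325929434 (np.float64(0.0007366996105703456), np.int64(23))
bed far [0.6795 0.2377] -88.9396515975444 (np.float64(0.0004388061970022339), np.int64(24))
fence [0.5685 0.3024] -39.78065971257875 (np.float64(0.0002576479786341848), np.int64(25))
fence [0.5541 0.285 ] -39.25870243827688 (np.float64(0.0003296622557942025), np.int64(20))
2732
ledge edge [0.4345 0.2326] -88.91902232953079 (np.float64(0.000642572573490452), np.int64(21))
```

```bash
python3 -m inch '{"jaw":[-1,-1,-1,-1,-1,-1,-1,-1,-1,-1,-1,-1],"offset":[[0,0,0],[0,0.5,0],[0,1.5,0],[0,2.5,0],[0,3,0],[0,3.3,0],[0,3.3,0],[0,3.3,0],[0,3.3,0],[0,3.3,0],[0,3.3,0],[0,3.3,0]],"spin":[0.059,0.059,0,0,0,0,0,0,0,0,0,0]}' 60
python3 -m inch '{"jaw":[-1,-1,-1,-1,-1,-1,-1],"offset":[[0,3.3,0],[0,3.3,0],[0,3,0],[0,2.5,0],[0,1.5,0],[0,0.8,0],[0,0,0]],"spin":[0,0,0,0,0,0,0]}' 60
python3 - <<'E'
from h import *
show(); togo([.4889,.1327,.088],[.9998,.0192])
p=cam('wrist'); im,d=manip.grab_frame('wrist'); cv2.imwrite('pics/w18.png',im[:,:,::-1]); np.savez('w18.npz',im=im,d=d,**p)
E
```

```text
time_s: 14.33
position: [0.4904, -0.0197, 0.0857]
eef_rot: [175.9, 90.0, 177.1]
contact_force: [-0.0, 0.3, -4.0]
opening: 0.313
time_s: 14.92
position: [0.4878, 0.1237, 0.0858]
eef_rot: [-175.5, 90.0, -174.3]
contact_force: [-0.8, 0.1, -4.1]
opening: 0.308
 t 14.92 pos [0.4878 0.1237 0.0858] tool y [-0.022  1.    -0.   ] z [ 1.     0.022 -0.001] x [-0.001 -0.    -1.   ] F [-0.8  0.1 -4.1] open 0.308
delta tool cm [-0.22  0.9   0.13]
spin 0.0025 or 3.1441 -3.1391 j6 8.810397927353801
```

View pics/w18.png

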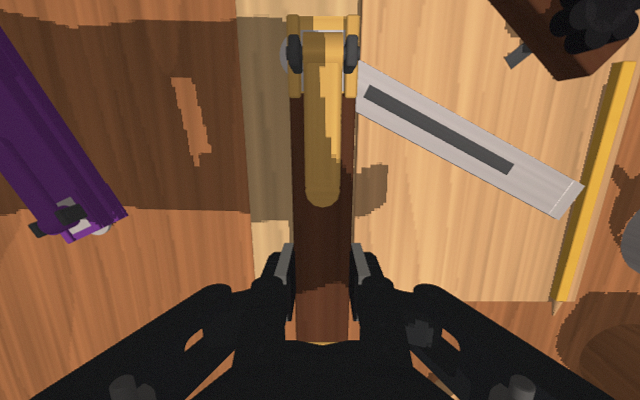

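```bash
python3 - <<'E'
from h import *
f=np.load('w18.npz'); p={k:f[k] for k in('mtx','xyz','rotation')}
C=cloud(p,f['d']); ok=f['d']>0; v,u=np.mgrid[0:400,0:640]
m=comp(C,.007,.016,(.46,.22),.2,ok&(u<292)&(v<260)); P=C[m][:,:2]; print(m.sum(),np.median(C[m][:,2]))
q=edge(P,(0.02,-1),-1); print('ledge outer',np.round(q[0],4),ang(q[1]),q[2:])
m=comp(C,.018,.027,(.58,.17),.2,ok&(u>358)&(v<330)); P=C[m][:,:2]; print(m.sum(),np.median(C[m][:,2]))
q2=edge(P,(0.02,-1),-1); print('bed?',np.round(q2[0],4),ang(q2[1]),q2[2:])
a,b,P2,_=bevel_fit(f,top=.083,stock0=(.02,-.99),near=(.485,.17)); print('stock',np.round(a[0],4),ang(a[1]),np.round(b[0],4),ang(b[1]))
sat=(f['im'].astype(int).max(-1)-f['im'].astype(int).min(-1))
mb=comp(C,.065,.074,(.56,.19),.09,ok&(u>356)&(v<262)); Pb=C[mb][:,:2]; print(mb.sum())
for s in (1,-1):
    w=edge(Pb,(.9,-.45),s); print('blade',s,np.round(w[0],4),ang(w[1]),w[2:])
for r in range(0,16,3): print(r,[(c,round(C[r,c,2]*1000)) for c in range(285,362,6)])
n=np.array([-q[1][1],q[1][0]]); print('bed edge from ledge at', q[0]+.075*n)
E
```

```text
11448 0.011310064640651485
ledge outer [0.4332 0.1865] -88.81487375813397 (np.float64(0.0002003291935831239), np.int64(25))
54002 0.021269585706797642
bed? [0.5108 0.1667] -86.89458079845244 (np.float64(0.00015113613018630242), np.int64(16))
stock [0.5001 0.1719] -88.9440818247308 [0.4724 0.1713] -88.8053355074014
11093
blade 1 [0.5592 0.1949] -25.38697549439737 (np.float64(9.581372912865956e-05), np.int64(25))
blade -1 [0.5507 0.1768] -25.31838172091651 (np.float64(3.2854094237323925e-05), np.int64(25))
0 [(285, 11), (291, 13), (297, 11), (303, 11), (309, 13), (315, 11), (321, 13), (327, 12), (333, 11), (339, 11), (345, 11), (351, 11), (357, 12)]
3 [(285, 11), (291, 11), (297, 10), (303, 11), (309, 11), (315, 12), (321, 11), (327, 12), (333, 11), (339, 11), (345, 12), (351, 11), (357, 10)]
6 [(285, 11), (291, 12), (297, 11), (303, 12), (309, 11), (315, 11), (321, 11), (327, 12), (333, 11), (339, 11), (345, 12), (351, 10), (357, 13)]
9 [(285, 12), (291, 11), (297, 11), (303, 10), (309, 10), (315, 12), (321, 12), (327, 12), (333, 11), (339, 12), (345, 11), (351, 11), (357, 11)]
12 [(285, 11), (291, 11), (297, 11), (303, 12), (309, 10), (315, 10), (321, 13), (327, 12), (333, 11), (339, 11), (345, 11), (351, 11), (357, 10)]
15 [(285, 11), (291, 86), (297, 85), (303, 11), (309, 10), (315, 12), (321, 12), (327, 12), (333, 11), (339, 11), (345, 10), (351, 85), (357, 84)]
bed edge from ledge at [0.50816475 0.18802635]
```

```bash
python3 - <<'E'
from h import *
f=np.load('w18.npz'); p={k:f[k] for k in('mtx','xyz','rotation')}
C=cloud(p,f['d'])
for uv in((385,100),(560,205),(450,150)): print(uv,np.median(C[uv[1]-3:uv[1]+4,uv[0]-3:uv[0]+4].reshape(-1,3),0))
for uv in((323,225),(323,215),(295,110),(352,110),(295,85),(353,85)): print(uv,np.median(C[uv[1]-1:uv[1]+2,uv[0]-1:uv[0]+2].reshape(-1,3),0))
E
python3 -m inch '{"jaw":[-1,-1,-1,-1,-1],"offset":[[0.8,0,0],[1.2,0,0],[1.2,0,0],[0.8,0,0],[0,0,0]],"spin":[0,0,0,0,0]}' 60
python3 - <<'E'
from h import *
show()
p=cam('wrist'); im,d=manip.grab_frame('wrist'); cv2.imwrite('pics/w19.png',im[:,:,::-1]); np.savez('w19.npz',im=im,d=d,**p)
E
```

```text
(385, 100) [0.51425971 0.20542257 0.07147582]
(560, 205) [0.60651918 0.15764168 0.07108348]
(450, 150) [0.54710614 0.18373501 0.07124157]
(323, 225) [0.48734984 0.14862353 0.0828974 ]
(323, 215) [0.4872392  0.15344676 0.08293318]
(295, 110) [0.47431428 0.19987131 0.08265375]
(352, 110) [0.49847692 0.20037335 0.08233321]
(295, 85) [0.47469343 0.20932057 0.08590106]
(353, 85) [0.49806581 0.20983982 0.08579075]
time_s: 15.38
position: [0.4873, 0.1216, 0.0444]
eef_rot: [-170.2, 89.8, -169.1]
contact_force: [-0.5, -0.0, -3.9]
opening: 0.309
 t 15.38 pos [0.4873 0.1216 0.0444] tool y [-0.019  1.    -0.001] z [ 1.     0.019 -0.003] x [-0.003 -0.001 -1.   ] F [-0.5 -0.  -3.9] open 0.309
```

View pics/w19.png

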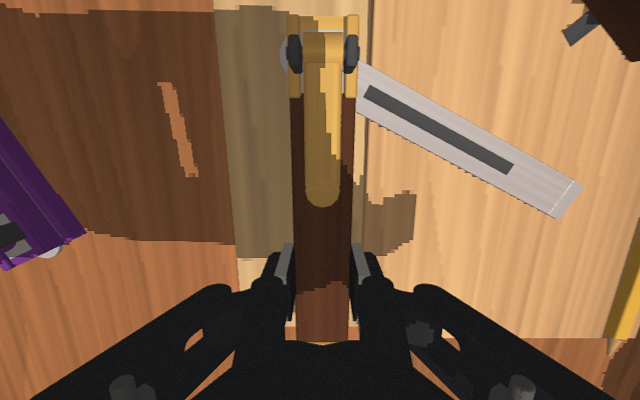

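```bash
python3 -m inch '{"jaw":[-1,-1,-1],"offset":[[0.2,0,0],[0.15,0,0],[0.05,0,0]],"spin":[0,0,0]}' 60
cat >> h.py <<'E'
def bcheck(fn):
    f=np.load(fn); p={k:f[k] for k in('mtx','xyz','rotation')}
    C=cloud(p,f['d']); ok=f['d']>0; v,u=np.mgrid[0:400,0:640]
    im=f['im'].astype(int); sat=im.max(-1)-im.min(-1)
    m=comp(C,.007,.016,(.46,.25),.25,ok&(u<292)&(v<250)); P=C[m][:,:2]
    q=edge(P,(0.02,-1),-1); n=np.array([-q[1][1],q[1][0]])
    print('ledge outer',np.round(q[0],4),round(ang(q[1]),2),q[3])
    m=comp(C,.018,.027,(.56,.25),.2,ok&(u>350)&(v<60)&(sat>40)); P=C[m][:,:2]
    try:
        b=edge(P,(0.02,-1),-1); print('bed edge',np.round(b[0],4),round(ang(b[1]),2),b[3], 'dist from ledge',(b[0]-q[0])@n)
    except Exception as e: print(e)
    a,bb,P2,_=bevel_fit(f,top=.038,stock0=(.02,-1),near=(.49,float(f['xyz'][1])-.02)); print('stock',np.round(a[0],4),round(ang(a[1]),2),np.round(bb[0],4),round(ang(bb[1]),2),'face from ledge',((a[0]-q[0])@n))
    mb=comp(C,.0235,.0285,(.56,float(f['xyz'][1])-.02),.09,ok&(u>356)&(v<262)&(sat<45)); Pb=C[mb][:,:2]
    for s in (1,-1):
        w=edge(Pb,(.9,-.45),s); print('blade',s,np.round(w[0],4),round(ang(w[1]),2),w[3])
    wo=edge(Pb,(.9,-.45),1)
    mf=comp(C,.042,.050,(.6,.30),.15,ok&(v<300)); Pf=C[mf][:,:2]
    try:
        s=edge(Pf,(.8,-.6),-1); s2=edge(Pf,(.8,-.6),1); print('fence face',np.round(s[0],4),round(ang(s[1]),2),s[3],'back',round(ang(s2[1]),2))
        nn=np.array([-wo[1][1],wo[1][0]])
        print('fence from blade mm',[round(float((s[0]+r*s[1]-wo[0])@nn*1000),2) for r in(-.04,0,.04)])
    except Exception as e: print('fence',e)
E
python3 - <<'E'
from h import *
show()
p=cam('wrist'); im,d=manip.grab_frame('wrist'); cv2.imwrite('pics/w20.png',im[:,:,::-1]); np.savez('w20.npz',im=im,d=d,**p)
bcheck('w20.npz')
E
```

```text
time_s: 15.68
position: [0.4884, 0.1226, 0.0426]
eef_rot: [9.0, 90.0, 10.2]
contact_force: [-0.6, -0.1, -3.7]
opening: 0.308
 t 15.68 pos [0.4884 0.1226 0.0426] tool y [-0.02  1.    0.  ] z [1.    0.02  0.001] x [ 0.001  0.    -1.   ] F [-0.6 -0.1 -3.7] open 0.308
ledge outer [0.4332 0.1883] -88.83 25
bed edge [0.5072 0.2339] -88.77 25 dist from ledge 0.07495612895825991
stock [0.5007 0.1696] -89.01 [0.4731 0.1691] -88.87 face from ledge 0.0671409372204188
blade 1 [0.5599 0.1937] -25.49 25
blade -1 [0.5513 0.1757] -25.41 25
fence face [0.4956 0.2094] -86.16 25 back -88.29
fence from blade mm [21.41, -13.46, -48.33]
```

```bash
python3 -m inch '{"jaw":[-1,-1,-1,-1],"offset":[[0.1,0,0.2],[0.05,0,0.3],[0,0,0.2],[0,0,0]],"spin":[0.001,0,0,0]}' 60
python3 - <<'E'
from h import *
show()
E
python3 -m inch '{"jaw":[-1,-1],"offset":[[0.05,0,0.05],[0,0,0]],"spin":[0,0]}' 60
python3 -m inch '{"jaw":[-1,-1],"offset":[[0.05,0,0.05],[0,0,0]],"spin":[0,0]}' 60
```

```text
time_s: 16.07
position: [0.4957, 0.1229, 0.0409]
eef_rot: [6.9, 90.0, 8.0]
contact_force: [0.5, -0.5, -3.8]
opening: 0.308
 t 16.07 pos [0.4957 0.1229 0.0409] tool y [-0.019  1.     0.   ] z [1.    0.019 0.   ] x [ 0.  0. -1.] F [ 0.5 -0.5 -3.8] open 0.308
time_s: 16.23
position: [0.4958, 0.1229, 0.0403]
eef_rot: [36.7, 90.0, 37.8]
contact_force: [-0.6, 0.2, -3.5]
opening: 0.313
time_s: 16.4
position: [0.4961, 0.1228, 0.0399]
eef_rot: [-166.6, 90.0, -165.5]
contact_force: [-1.6, -0.5, -1.3]
opening: 0.31
```

```bash
python3 -m inch '{"jaw":[-1,-1],"offset":[[0.05,0,0.05],[0,0,0]],"spin":[0,0]}' 60
python3 - <<'E'
from h import *
show()
p=cam('wrist'); im,d=manip.grab_frame('wrist'); cv2.imwrite('pics/w21.png',im[:,:,::-1]); np.savez('w21.npz',im=im,d=d,**p)
bcheck('w21.npz')
E
```

```text
time_s: 16.57
position: [0.4962, 0.1228, 0.0399]
eef_rot: [-172.5, 89.9, -171.4]
contact_force: [-11.2, -2.6, 11.9]
opening: 0.312
 t 16.57 pos [0.4962 0.1228 0.0399] tool y [-0.019  1.    -0.   ] z [ 1.     0.019 -0.002] x [-0.002 -0.    -1.   ] F [-11.2  -2.6  11.9] open 0.312
ledge outer [0.4332 0.1883] -88.91 25
bed edge [0.5097 0.2315] -85.43 23 dist from ledge 0.07735703021180663
stock [0.5084 0.1711] -89.03 [0.4807 0.1706] -88.8 face from ledge 0.07487608600310779
blade 1 [0.5676 0.1939] -25.43 25
blade -1 [0.559  0.1759] -25.35 25
fence face [0.6079 0.2372] -36.18 17 back -49.38
fence from blade mm [63.79, 56.32, 48.86]
```

View pics/w21.png

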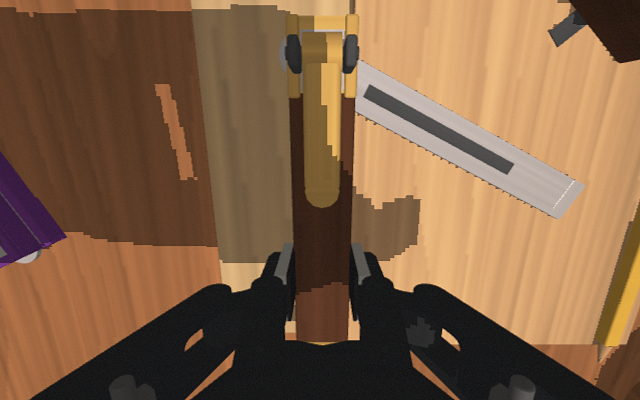

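```bash
python3 -m inch '{"jaw":[-1,-1,-1,-1,-1,-1,-1],"offset":[[-0.05,0,-0.03],[0,0.5,0],[0,0.8,0],[0,0.8,0],[0,0.8,0],[0,0.8,0],[0,0.8,0]],"spin":[0,0,0,0,0,0,0]}' 60
python3 - <<'E'
from h import *
show()
E
python3 -m inch '{"jaw":[-1,-1,-1,-1,-1,-1],"offset":[[0,0.6,0],[0,0.6,0],[0,0.6,0],[0,0.6,0],[0,0.6,0],[0,0,0]],"spin":[0,0,0,0,0,0]}' 60
python3 - <<'E'
from h import *
show()
p=cam('wrist'); im,d=manip.grab_frame('wrist'); cv2.imwrite('pics/w22.png',im[:,:,::-1]); np.savez('w22.npz',im=im,d=d,**p)
bcheck('w22.npz')
E
```

```text
time_s: 17.2
position: [0.4953, 0.1677, 0.0399]
eef_rot: [-126.3, 89.9, -125.2]
contact_force: [-4.8, -7.8, 3.2]
opening: 0.31
 t 17.2 pos [0.4953 0.1677 0.0399] tool y [-0.019  1.    -0.001] z [ 1.     0.019 -0.001] x [-0.001 -0.001 -1.   ] F [-4.8 -7.8  3.2] open 0.31
time_s: 17.7
position: [0.4947, 0.1984, 0.0399]
eef_rot: [-147.8, 90.0, -146.7]
contact_force: [-5.7, 1.0, 3.3]
opening: 0.31
 t 17.7 pos [0.4947 0.1984 0.0399] tool y [-0.02  1.   -0.  ] z [ 1.     0.02  -0.001] x [-0.001 -0.    -1.   ] F [-5.7  1.   3.3] open 0.31
ledge outer [0.4318 0.2638] -88.78 25
bed edge [0.6028 0.303 ] -18.51 25 dist from ledge 0.1717438810960397
stock [0.5069 0.2468] -89.01 [0.4793 0.2463] -88.81 face from ledge 0.07475852244021186
blade 1 [0.5721 0.2758] -34.91 25
blade -1 [0.5568 0.2505] -26.26 25
fence face [0.5651 0.2794] -34.82 25 back -34.45
fence from blade mm [-1.09, -1.03, -0.96]
```

View pics/w22.png

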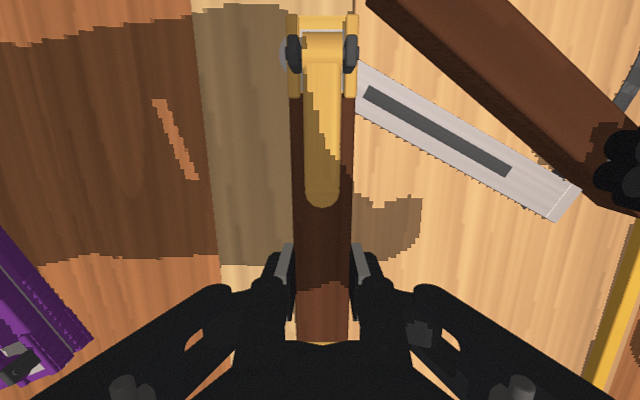

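```bash
python3 -m inch '{"jaw":[-1,-1,-1,-1],"offset":[[0,0.5,0],[0,0.5,0],[0,0.4,0],[0,0,0]],"spin":[0,0,0,0]}' 60
python3 - <<'E'
from h import *
show()
p=cam('wrist'); im,d=manip.grab_frame('wrist'); cv2.imwrite('pics/w23.png',im[:,:,::-1]); np.savez('w23.npz',im=im,d=d,**p)
bcheck('w23.npz')
E
```

```text
time_s: 18.08
position: [0.4944, 0.2118, 0.0399]
eef_rot: [-132.9, 89.9, -131.8]
contact_force: [-6.1, -2.3, 3.3]
opening: 0.311
 t 18.08 pos [0.4944 0.2118 0.0399] tool y [-0.019  1.    -0.001] z [ 1.     0.019 -0.001] x [-0.001 -0.001 -1.   ] F [-6.1 -2.3  3.3] open 0.311
ledge outer [0.4316 0.2773] -88.76 25
bed edge [0.5951 0.3151] -10.68 25 dist from ledge 0.16429490264975577
stock [0.5067 0.2601] -88.94 [0.479  0.2595] -88.79 face from ledge 0.0747286713380734
blade 1 [0.568  0.2846] -29.38 25
blade -1 [0.557  0.2636] -26.27 25
fence face [0.5605 0.288 ] -29.33 25 back -29.46
fence from blade mm [-0.78, -0.74, -0.7]
```

View pics/w23.png

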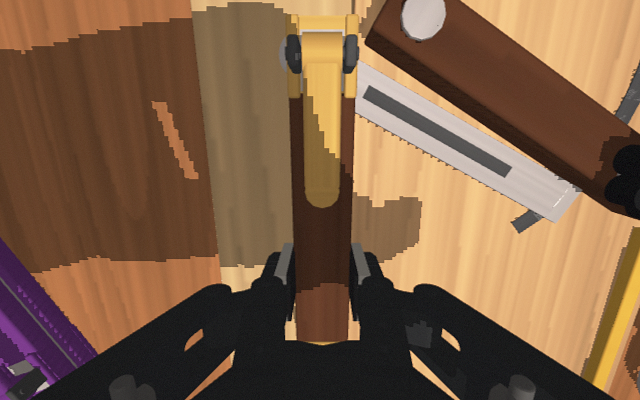

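```bash
cat >> h.py <<'E'
def bl_in(fn):
    f=np.load(fn); p={k:f[k] for k in('mtx','xyz','rotation')}
    C=cloud(p,f['d']); ok=f['d']>0; v,u=np.mgrid[0:400,0:640]
    im=f['im'].astype(int); sat=im.max(-1)-im.min(-1)
    mb=comp(C,.0235,.0285,(.56,float(f['xyz'][1])-.02),.09,ok&(u>356)&(u<535)&(v<262)&(sat<45)); Pb=C[mb][:,:2]
    w=edge(Pb,(.9,-.45),-1,bins=30); print(fn,'blade inner',np.round(w[0],4),round(ang(w[1]),2),w[2],w[3])
    mf=comp(C,.042,.050,(.6,.30),.15,ok&(v<300)); Pf=C[mf][:,:2]
    s=edge(Pf,(.9,-.5),-1); s2=edge(Pf,(.9,-.5),1); print('fence face',np.round(s[0],4),round(ang(s[1]),2),s[3],'back',round(ang(s2[1]),2),s2[3])
    nn=np.array([-w[1][1],w[1][0]])
    print('fence face minus 20 mm from blade inner',[round(float((s[0]+r*s[1]-w[0])@nn*1000)-20,2) for r in(-.04,0,.04)])
E
python3 - <<'E'
from h import *
for k in (21,22,23): bl_in(f'w{k}.npz')
E
```

```text
w21.npz blade inner [0.5491 0.1806] -25.36 4.4456013123938476e-05 30
fence face [0.6078 0.2373] -29.23 15 back -49.38 15
fence face minus 20 mm from blade inner [59.08, 56.38, 53.67]
w22.npz blade inner [0.5476 0.2551] -26.27 4.170740952043576e-05 30
fence face [0.5651 0.2794] -34.82 25 back -34.45 20
fence face minus 20 mm from blade inner [15.52, 9.57, 3.63]
w23.npz blade inner [0.5474 0.2684] -26.25 4.972006813713379e-05 30
fence face [0.5605 0.288 ] -29.33 25 back -29.46 22
fence face minus 20 mm from blade inner [5.51, 3.37, 1.22]
```

```bash
python3 -m inch '{"jaw":[-1,-1,-1],"offset":[[0,-0.3,0],[0,-0.2,0],[0,0,0]],"spin":[0,0,0]}' 60
python3 - <<'E'
from h import *
show()
p=cam('wrist'); im,d=manip.grab_frame('wrist'); cv2.imwrite('pics/w24.png',im[:,:,::-1]); np.savez('w24.npz',im=im,d=d,**p)
bcheck('w24.npz'); bl_in('w24.npz')
f=np.load('w24.npz');C=cloud(p,f['d']); print(C[80:200:20,322])
E
```

```text
time_s: 18.38
position: [0.4945, 0.2073, 0.0399]
eef_rot: [109.8, 90.0, 110.9]
contact_force: [-4.7, 2.2, 2.0]
opening: 0.315
 t 18.38 pos [0.4945 0.2073 0.0399] tool y [-0.019  1.     0.001] z [ 1.     0.019 -0.   ] x [-0.     0.001 -1.   ] F [-4.7  2.2  2. ] open 0.315
ledge outer [0.4316 0.2728] -88.73 25
bed edge [0.5989 0.3117] -15.67 25 dist from ledge 0.16810166704977544
stock [0.5068 0.2557] -88.88 [0.4791 0.2551] -88.8 face from ledge 0.0747548844372817
blade 1 [0.5656 0.2774] -26.19 25
blade -1 [0.5568 0.2595] -26.14 25
fence face [0.5624 0.2868] -29.43 25 back -29.18
fence from blade mm [9.32, 7.06, 4.79]
w24.npz blade inner [0.5476 0.2641] -26.12 4.9302186693039e-05 30
fence face [0.5624 0.2868] -29.43 25 back -29.19 21
fence face minus 20 mm from blade inner [9.27, 6.97, 4.66]
[[0.49249887 0.29301601 0.05573407]
 [0.4926265  0.28651403 0.05442488]
 [0.49276263 0.27959936 0.05364873]
 [0.49290492 0.27243434 0.05475463]
 [0.49305394 0.26485771 0.05367567]
 [0.49320686 0.25713245 0.05409628]]
```

View pics/w24.png

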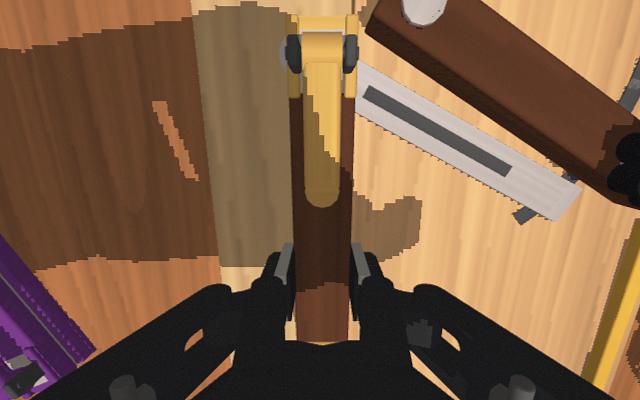

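```bash
python3 -m inch '{"jaw":[-1,-1,-1,-1,-1,-1,-1,-1,-1,-1,-1,-1],"offset":[[0,-0.5,0],[0,-1,-0.1],[0,-1,-0.3],[-0.5,-1,-0.3],[-1.2,-1.5,0],[-1.5,-2,0],[-1.2,-2.8,0],[0,-3.3,0],[0,-3.3,0],[0,-3.3,0],[0,-3.3,0],[0,-3.3,0]],"spin":[0,0,0,0,0,0,0,0,0,0,0,0]}' 60
python3 -m inch '{"jaw":[-1,-1,-1,-1,-1,-1,-1,-1,-1,-1],"offset":[[0,-3.3,0],[0,-3.3,0],[0,-3.3,0],[0,-3.3,0],[0,-3.3,0],[0,-2.8,0],[0,-2,0],[0,-1.5,0],[0,-0.8,0],[0,0,0]],"spin":[0,0,0,0,0,0,0,0,-0.059,-0.059]}' 60
python3 - <<'E'
from h import *
show(); togo([.4894,-.3159,.085],[.9905,.1374])
E
```

```text
time_s: 19.43
position: [0.4921, -0.0585, 0.0842]
eef_rot: [-52.7, 90.0, -51.7]
contact_force: [1.2, -0.1, -2.9]
opening: 0.311
time_s: 20.27
position: [0.4966, -0.294, 0.0839]
eef_rot: [-98.8, 90.0, -90.9]
contact_force: [-0.1, 1.0, -4.1]
opening: 0.311
 t 20.27 pos [ 0.4966 -0.294   0.0839] tool y [-0.137  0.991 -0.   ] z [ 0.991  0.137 -0.   ] x [-0. -0. -1.] F [-0.1  1.  -4.1] open 0.311
delta tool cm [-0.11 -2.07 -1.02]
spin -0.0001 or 3.1415 -3.1417 j6 -42.132947903712854
```

```bash
python3 -m inch '{"jaw":[-1,-1,-1,-1,-1,-1,-1,-1],"offset":[[0,-1,-0.5],[0,-1,-0.5],[0.8,0,0],[1.5,0,0],[1.5,0,0],[1,0,0],[0.5,0,0],[0,0,0]],"spin":[0,0,0,0,0,0,0,0]}' 60
python3 - <<'E'
from h import *
show()
p=cam('wrist'); im,d=manip.grab_frame('wrist'); cv2.imwrite('pics/w25.png',im[:,:,::-1]); np.savez('w25.npz',im=im,d=d,**p); check('w25.npz')
E
```

```text
time_s: 20.93
position: [0.4896, -0.3131, 0.0297]
eef_rot: [135.3, 89.9, 143.1]
contact_force: [-0.6, 1.0, -3.5]
opening: 0.31
 t 20.93 pos [ 0.4896 -0.3131  0.0297] tool y [-0.136  0.991  0.001] z [ 0.991  0.136 -0.001] x [-0.002  0.001 -1.   ] F [-0.6  1.  -3.5] open 0.31
stock [ 0.4963 -0.2638] -82.38878359973995 [ 0.4689 -0.2675] -82.12912051472793
blade out [ 0.5522 -0.2349] -19.33 0.1 25
blade in [ 0.5456 -0.2537] -19.3 0.04 25
strut out [ 0.578  -0.2757] -18.67 0.07 25
strut in [ 0.5686 -0.3037] -18.53 0.1 25
gap mm 10.98 gap mm 10.76 gap mm 10.44 gap mm 10.11 gap mm 9.89
```

View pics/w25.png

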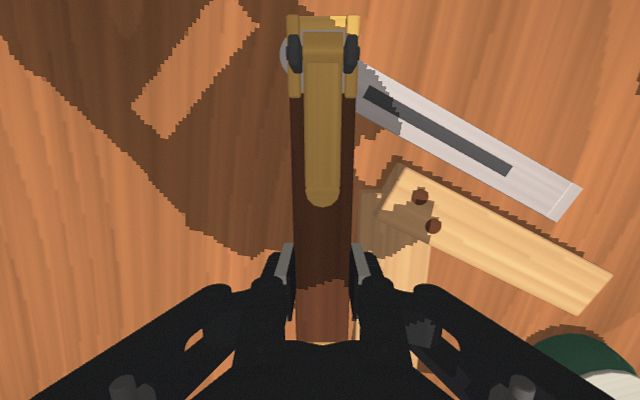

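```bash
python3 -m inch '{"jaw":[-1,-1,-1,-1,-1],"offset":[[0.1,0,0.2],[0.05,0,0.2],[0,0,0.15],[0,0,0.1],[0,0,0]],"spin":[0,0,0,0,0]}' 60
python3 -m inch '{"jaw":[-1,-1,-1],"offset":[[0,-0.3,0.05],[0,-0.3,0],[0,0,0]],"spin":[0,0,0]}' 60
python3 -m inch '{"jaw":[-1,-1,-1,-1],"offset":[[0,-0.15,0],[0,-0.15,0],[0,-0.1,0],[0,0,0]],"spin":[0,0,0,0]}' 60
python3 - <<'E'
from h import *
show()
p=cam('wrist'); im,d=manip.grab_frame('wrist'); cv2.imwrite('pics/w26.png',im[:,:,::-1]); np.savez('w26.npz',im=im,d=d,**p); check('w26.npz')
E
```

```text
time_s: 21.4
position: [0.4957, -0.3128, 0.0299]
eef_rot: [173.3, 89.9, -178.8]
contact_force: [-12.8, -0.3, 3.8]
opening: 0.308
time_s: 21.65
position: [0.4965, -0.318, 0.0288]
eef_rot: [143.2, 89.7, 151.0]
contact_force: [-11.5, 1.2, -3.9]
opening: 0.308
time_s: 21.98
position: [0.4969, -0.3216, 0.0286]
eef_rot: [140.7, 89.7, 148.5]
contact_force: [-11.1, 2.9, -4.7]
opening: 0.311
 t 21.98 pos [ 0.4969 -0.3216  0.0286] tool y [-0.137  0.991  0.003] z [ 0.991  0.137 -0.004] x [-0.004  0.003 -1.   ] F [-11.1   2.9  -4.7] open 0.311
stock [ 0.5036 -0.2722] -82.29024261526399 [ 0.4762 -0.276 ] -82.16534857235163
blade out [ 0.5593 -0.2433] -19.31 0.11 25
blade in [ 0.5528 -0.2621] -19.25 0.05 25
strut out [ 0.578  -0.2758] -18.66 0.11 25
strut in [ 0.5686 -0.3038] -18.64 0.1 25
gap mm 5.39 gap mm 5.18 gap mm 4.87 gap mm 4.55 gap mm 4.34
```

```bash
python3 -m inch '{"jaw":[-1,-1,-1,-1,-1,-1,-1],"offset":[[0,-0.1,-0.04],[0,-0.1,0],[0,-0.1,0],[0,-0.1,0],[0,-0.1,0],[0,-0.05,0],[0,0,0]],"spin":[0,0,0,0,0,0,0]}' 80
python3 - <<'E'
from h import *
show()
p=cam('wrist'); im,d=manip.grab_frame('wrist'); cv2.imwrite('pics/w27.png',im[:,:,::-1]); np.savez('w27.npz',im=im,d=d,**p); check('w27.npz')
E
```

```text
time_s: 22.62
position: [0.4977, -0.3271, 0.0288]
eef_rot: [139.5, 89.8, 147.3]
contact_force: [-8.0, 3.1, -4.6]
opening: 0.302
 t 22.62 pos [ 0.4977 -0.3271  0.0288] tool y [-0.137  0.991  0.003] z [ 0.991  0.137 -0.003] x [-0.003  0.002 -1.   ] F [-8.   3.1 -4.6] open 0.302
stock [ 0.5043 -0.2777] -82.22844346950902 [ 0.4769 -0.2815] -82.17028483885392
blade out [ 0.5603 -0.2483] -18.86 0.1 25
blade in [ 0.5539 -0.2672] -18.75 0.06 25
strut out [ 0.579  -0.2762] -18.72 0.14 24
strut in [ 0.5696 -0.3041] -18.52 0.09 25
gap mm 0.45 gap mm 0.44 gap mm 0.42 gap mm 0.41 gap mm 0.4
```

```bash
python3 -m inch '{"jaw":[-1,-1,-1],"offset":[[0,-0.05,0],[0,0,0],[0,0,0]],"spin":[0,0,0]}' 80
python3 - <<'E'
from h import *
show()
p=cam('wrist'); im,d=manip.grab_frame('wrist'); cv2.imwrite('pics/w28.png',im[:,:,::-1]); np.savez('w28.npz',im=im,d=d,**p); check('w28.npz')
E
python3 -m inch '{"jaw":[-1,-1,-1],"offset":[[0,0.2,0],[0,0.2,0],[0,0,0]],"spin":[0,0,0]}' 80
python3 - <<'E'
from h import *
show()
p=cam('wrist'); im,d=manip.grab_frame('wrist'); cv2.imwrite('pics/w29.png',im[:,:,::-1]); np.savez('w29.npz',im=im,d=d,**p); check('w29.npz')
C=cloud(p,d); print(C[80:210:15,322,2])
E
```

```text
time_s: 22.92
position: [0.4977, -0.3275, 0.0288]
eef_rot: [139.6, 89.8, 147.5]
contact_force: [-8.5, 3.1, -4.6]
opening: 0.307
 t 22.92 pos [ 0.4977 -0.3275  0.0288] tool y [-0.137  0.991  0.003] z [ 0.991  0.137 -0.003] x [-0.003  0.002 -1.   ] F [-8.5  3.1 -4.6] open 0.307
stock [ 0.5043 -0.2781] -82.24413663419566 [ 0.477  -0.2819] -82.16818533792478
blade out [ 0.5602 -0.2484] -18.71 0.1 25
blade in [ 0.5539 -0.2672] -18.58 0.07 25
strut out [ 0.5792 -0.2762] -18.64 0.1 24
strut in [ 0.5697 -0.3042] -18.68 0.06 25
gap mm 0.37 gap mm 0.39 gap mm 0.41 gap mm 0.44 gap mm 0.46 
time_s: 23.22
position: [0.4974, -0.3248, 0.0293]
eef_rot: [-174.1, 89.9, -166.2]
contact_force: [-8.2, -4.6, -4.3]
opening: 0.302
 t 23.22 pos [ 0.4974 -0.3248  0.0293] tool y [-0.137  0.991 -0.   ] z [ 0.991  0.137 -0.002] x [-0.002 -0.001 -1.   ] F [-8.2 -4.6 -4.3] open 0.302
stock [ 0.504  -0.2754] -82.30616851386122 [ 0.4766 -0.2792] -82.20158520121645
blade out [ 0.5602 -0.2459] -18.77 0.13 25
blade in [ 0.5537 -0.2649] -18.7 0.04 25
strut out [ 0.5785 -0.276 ] -18.66 0.08 25
strut in [ 0.5691 -0.3039] -18.57 0.12 25
gap mm 2.6 gap mm 2.59 gap mm 2.57 gap mm 2.55 gap mm 2.54 
[0.04287661 0.04215394 0.04249467 0.04268634 0.04292738 0.04443234
 0.04353352 0.04240004 0.04351299]
```

View pics/w29.png

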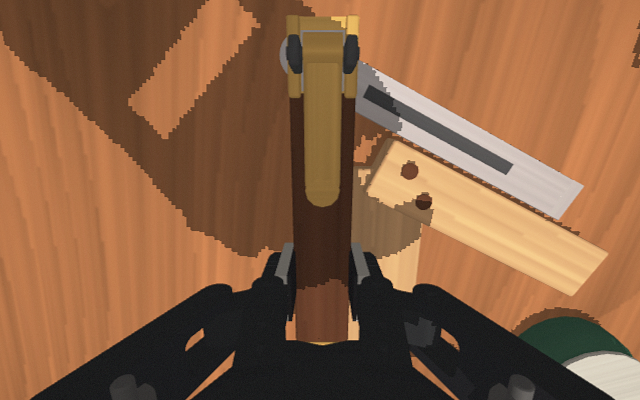

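```bash
python3 -m inch '{"jaw":[-1,-1,-1,-1,-1,-1,-1,-1,-1,-1,-1,-1],"offset":[[0,0.4,-0.2],[-0.5,0.4,-0.3],[-1.2,0,0],[-2,0,0],[-1.3,0,0],[-0.5,0.5,0],[0,1.5,0],[0,2.5,0],[0,3.2,0],[0,3.3,0],[0,3.3,0],[0,3.3,0]],"spin":[0,0,0,0,0.059,0.059,0,0,0,0,0,0]}' 60
python3 -m inch '{"jaw":[-1,-1,-1,-1,-1,-1,-1,-1,-1,-1,-1,-1],"offset":[[0,3.3,0],[0,3.3,0],[0,3.3,0],[0,3.3,0],[0,3.3,0],[0,3.3,0],[0,3.3,0],[0,2.8,0],[0,2,0],[0,1,0],[0,0.5,0],[0,0,0]],"spin":[0,0,0,0,0,0,0,0,0,0,0,0]}' 60
python3 - <<'E'
from h import *
show(); togo([.4875,.160,.0445],[.9998,.0195])
E
```

```text
time_s: 24.27
position: [0.4881, -0.1389, 0.0849]
eef_rot: [5.9, 90.0, 7.1]
contact_force: [0.8, 0.4, -3.7]
opening: 0.304
time_s: 25.27
position: [0.4827, 0.1534, 0.0845]
eef_rot: [30.4, 90.0, 31.6]
contact_force: [-0.2, 0.1, -3.4]
opening: 0.305
 t 25.27 pos [0.4827 0.1534 0.0845] tool y [-0.021  1.     0.   ] z [1.    0.021 0.   ] x [ 0.  0. -1.] F [-0.2  0.1 -3.4] open 0.305
delta tool cm [4.   0.65 0.49]
spin 0.0013 or 3.1429 -3.1402 j6 12.286838099092524
```

```bash
python3 -m inch '{"jaw":[-1,-1,-1,-1,-1,-1],"offset":[[0.7,0,0.3],[1.2,0,0.2],[1.2,0,0],[0.7,0,0],[0.2,0,0],[0,0,0]],"spin":[0.001,0,0,0,0,0]}' 60
python3 - <<'E'
from h import *
show()
p=cam('wrist'); im,d=manip.grab_frame('wrist'); cv2.imwrite('pics/w30.png',im[:,:,::-1]); np.savez('w30.npz',im=im,d=d,**p)
try: bcheck('w30.npz')
except Exception as e: print(e)
E
```

```text
time_s: 25.77
position: [0.4877, 0.1523, 0.0434]
eef_rot: [-168.2, 89.9, -167.2]
contact_force: [0.4, 0.0, -4.5]
opening: 0.301
 t 25.77 pos [0.4877 0.1523 0.0434] tool y [-0.017  1.    -0.   ] z [ 1.     0.017 -0.002] x [-0.002 -0.    -1.   ] F [ 0.4  0.  -4.5] open 0.301
ledge outer [0.4326 0.218 ] -88.78 25
bed edge [0.5067 0.2636] -88.85 25 dist from ledge 0.0749928250420546
stock [0.5003 0.1966] -89.19 [0.4727 0.1961] -89.08 face from ledge 0.06719491295262184
blade 1 [0.5596 0.223 ] -25.61 25
blade -1 [0.551  0.2051] -25.57 25
fence face [0.5996 0.2655] -29.41 25 back -27.1
fence from blade mm [58.24, 55.59, 52.94]
```

View pics/w30.png

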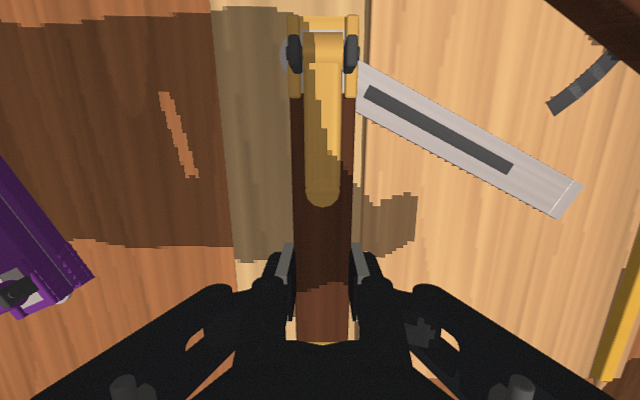

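```bash
python3 -m inch '{"jaw":[-1,-1,-1,-1,-1],"offset":[[0.2,0,0.2],[0.1,0,0.3],[0.03,0,0.2],[0,0,0.05],[0,0,0]],"spin":[-0.004,0,0,0,0]}' 60
python3 - <<'E'
from h import *
show()
E
python3 -m inch '{"jaw":[-1,-1],"offset":[[0.02,0,0.05],[0,0,0]],"spin":[0,0]}' 60
```

```text
time_s: 26.23
position: [0.4956, 0.153, 0.0411]
eef_rot: [-173.7, 90.0, -172.4]
contact_force: [-2.5, 0.5, -4.7]
opening: 0.302
 t 26.23 pos [0.4956 0.153  0.0411] tool y [-0.022  1.    -0.   ] z [ 1.     0.022 -0.   ] x [-0. -0. -1.] F [-2.5  0.5 -4.7] open 0.302
time_s: 26.4
position: [0.4956, 0.153, 0.0408]
eef_rot: [-172.7, 89.9, -171.4]
contact_force: [-5.0, -0.4, -2.4]
opening: 0.302
```

```bash
python3 -m inch '{"jaw":[-1,-1,-1,-1,-1,-1,-1,-1,-1,-1,-1],"offset":[[0.05,0.3,0],[0,0.6,0],[0,0.6,0],[0,0.6,0],[0,0.6,0],[0,0.6,0],[0,0.5,0],[0,0.4,0],[0,0.2,0],[0,0.1,0],[0,0,0]],"spin":[0,0,0,0,0,0,0,0,0,0,0]}' 60
python3 - <<'E'
from h import *
show()
p=cam('wrist'); im,d=manip.grab_frame('wrist'); cv2.imwrite('pics/w31.png',im[:,:,::-1]); np.savez('w31.npz',im=im,d=d,**p)
bcheck('w31.npz'); bl_in('w31.npz')
E
```

```text
time_s: 27.32
position: [0.4947, 0.1982, 0.0402]
eef_rot: [-174.6, 90.0, -173.3]
contact_force: [-5.0, -0.4, -2.7]
opening: 0.301
 t 27.32 pos [0.4947 0.1982 0.0402] tool y [-0.022  1.    -0.   ] z [ 1.     0.022 -0.001] x [-0.001 -0.    -1.   ] F [-5.  -0.4 -2.7] open 0.301
ledge outer [0.4318 0.2635] -88.79 25
bed edge [0.6064 0.3059] -28.55 23 dist from ledge 0.17548163186034735
stock [0.507  0.2464] -89.01 [0.4793 0.2458] -88.79 face from ledge 0.07480726249932351
blade 1 [0.5661 0.2693] -25.33 25
blade -1 [0.5575 0.2513] -25.35 25
fence face [0.5688 0.2831] -29.38 25 back -26.11
fence from blade mm [16.45, 13.62, 10.79]
w31.npz blade inner [0.5475 0.256 ] -25.33 4.2692185412097944e-05 30
fence face [0.5688 0.2831] -29.38 25 back -26.11 21
fence face minus 20 mm from blade inner [16.38, 13.56, 10.73]
```

```bash
python3 -m inch '{"jaw":[-1,-1,-1,-1,-1,-1,-1,-1,-1,-1,-1],"offset":[[0,0.2,0],[0,0.2,0],[0,0.2,0],[0,0.1,0],[0,0.1,0],[0,0.1,0],[0,0.1,0],[0,0.1,0],[0,0.1,0],[0,0.1,0],[0,0,0]],"spin":[0,0,0,0,0,0,0,0,0,0,0]}' 60
python3 - <<'E'
from h import *
show()
p=cam('wrist'); im,d=manip.grab_frame('wrist'); cv2.imwrite('pics/w32.png',im[:,:,::-1]); np.savez('w32.npz',im=im,d=d,**p)
bl_in('w32.npz')
E
```

```text
time_s: 28.28
position: [0.4945, 0.2108, 0.0402]
eef_rot: [-146.8, 89.9, -145.6]
contact_force: [-4.1, -3.4, -2.0]
opening: 0.303
 t 28.28 pos [0.4945 0.2108 0.0402] tool y [-0.022  1.    -0.001] z [ 1.     0.022 -0.001] x [-0.001 -0.001 -1.   ] F [-4.1 -3.4 -2. ] open 0.303
w32.npz blade inner [0.5476 0.2677] -25.91 4.573786692543692e-05 30
fence face [0.5609 0.2878] -29.34 25 back -29.42 22
fence face minus 20 mm from blade inner [6.25, 3.86, 1.46]
```

View pics/w32.png

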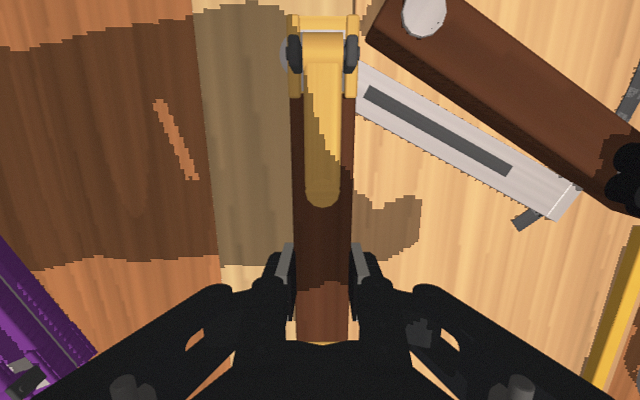

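```bash
python3 -m inch '{"jaw":[-1,-1,-1,-1,-1],"offset":[[0,0.1,0],[0,0.1,0],[0,0.1,0],[0,0.1,0],[0,0,0]],"spin":[0,0,0,0,0]}' 60
python3 - <<'E'
from h import *
show()
p=cam('wrist'); im,d=manip.grab_frame('wrist'); cv2.imwrite('pics/w33.png',im[:,:,::-1]); np.savez('w33.npz',im=im,d=d,**p)
bl_in('w33.npz')
E
```

```text
time_s: 28.75
position: [0.4944, 0.2147, 0.0402]
eef_rot: [-146.0, 89.9, -144.8]
contact_force: [-4.1, -3.4, -2.6]
opening: 0.307
 t 28.75 pos [0.4944 0.2147 0.0402] tool y [-0.022  1.    -0.001] z [ 1.     0.022 -0.001] x [-0.001 -0.001 -1.   ] F [-4.1 -3.4 -2.6] open 0.307
w33.npz blade inner [0.5471 0.2716] -26.11 5.6197398775881386e-05 30
fence face [0.5605 0.2892] -27.96 25 back -27.88 23
fence face minus 20 mm from blade inner [3.1, 1.8, 0.51]
```

```bash
python3 -m inch '{"jaw":[-1,-1,-1,-1,-1],"offset":[[0,0.1,0],[0,0.1,0],[0,0.1,0],[0,0.05,0],[0,0,0]],"spin":[0,0,0,0,0]}' 60
python3 - <<'E'
from h import *
show()
p=cam('wrist'); im,d=manip.grab_frame('wrist'); cv2.imwrite('pics/w34.png',im[:,:,::-1]); np.savez('w34.npz',im=im,d=d,**p)
bl_in('w34.npz')
E
```

```text
time_s: 29.22
position: [0.4943, 0.2182, 0.0402]
eef_rot: [-145.1, 89.9, -143.8]
contact_force: [-4.4, -4.0, -2.0]
opening: 0.305
 t 29.22 pos [0.4943 0.2182 0.0402] tool y [-0.022  1.    -0.001] z [ 1.     0.022 -0.001] x [-0.001 -0.001 -1.   ] F [-4.4 -4.  -2. ] open 0.305
w34.npz blade inner [0.5471 0.275 ] -26.14 5.362141147281005e-05 30
fence face [0.5606 0.2906] -26.43 25 back -26.55 24
fence face minus 20 mm from blade inner [0.2, -0.01, -0.21]
```

View pics/w34.png

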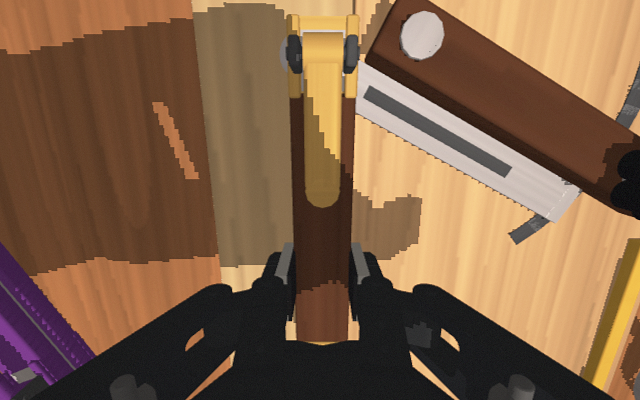

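```bash
python3 -m inch '{"jaw":[-1,-1,-1],"offset":[[0,0.05,0],[0,0.03,0],[0,0,0]],"spin":[0,0,0]}' 60
python3 - <<'E'
from h import *
show()
p=cam('wrist'); im,d=manip.grab_frame('wrist'); cv2.imwrite('pics/w35.png',im[:,:,::-1]); np.savez('w35.npz',im=im,d=d,**p)
bl_in('w35.npz'); 
try: bcheck('w35.npz')
except Exception as e: print(e)
E
```

```text
time_s: 29.52
position: [0.4943, 0.2188, 0.0402]
eef_rot: [-135.4, 89.9, -134.2]
contact_force: [-5.1, -6.1, -1.4]
opening: 0.302
 t 29.52 pos [0.4943 0.2188 0.0402] tool y [-0.022  1.    -0.001] z [ 1.     0.022 -0.001] x [-0.001 -0.001 -1.   ] F [-5.1 -6.1 -1.4] open 0.302
w35.npz blade inner [0.5471 0.2755] -26.15 4.287661596848586e-05 30
fence face [0.5605 0.2909] -26.17 25 back -26.23 24
fence face minus 20 mm from blade inner [-0.26, -0.27, -0.28]
ledge outer [0.4314 0.284 ] -88.73 25
bed edge [0.5891 0.3211] -3.97 21 dist from ledge 0.15847908963086518
stock [0.5066 0.267 ] -88.92 [0.4789 0.2664] -88.82 face from ledge 0.07474509259242292
blade 1 [0.566  0.2888] -26.14 25
blade -1 [0.557  0.2706] -26.15 25
fence face [0.5605 0.2909] -26.17 25 back -26.23
fence from blade mm [-0.52, -0.53, -0.55]
```

```bash
python3 -m inch '{"jaw":[0.1,0.1,0.1,0.1,0.1,0.1,0.1],"offset":[[0,0,0],[0,0,0],[0,0,0],[-0.8,0,0],[-2,0,0],[-2.5,0,0],[0,0,0]],"spin":[0,0,0,0,0,0,0]}' 40
python3 - <<'E'
from h import *
show()
p=cam('wrist'); im,d=manip.grab_frame('wrist'); cv2.imwrite('pics/w36.png',im[:,:,::-1]); np.savez('w36.npz',im=im,d=d,**p)
bl_in('w36.npz'); 
try: bcheck('w36.npz')
except Exception as e: print(e)
E
```

```text
time_s: 30.15
position: [0.4966, 0.2201, 0.0984]
eef_rot: [19.3, 89.6, 20.5]
contact_force: [0.1, -0.2, 1.5]
opening: 0.552
 t 30.15 pos [0.4966 0.2201 0.0984] tool y [-0.022  1.     0.002] z [1.    0.022 0.007] x [ 0.007  0.003 -1.   ] F [ 0.1 -0.2  1.5] open 0.552
w36.npz blade inner [0.5619 0.2683] -26.08 8.948603103833808e-05 30
fence face [0.5601 0.2912] -26.19 25 back -26.25 25
fence face minus 20 mm from blade inner [-0.1, -0.17, -0.25]
ledge outer [0.4314 0.2845] -88.85 25
bed edge [0.5119 0.345 ] -87.14 25 dist from ledge 0.0817619687525693
stock [0.5064 0.2652] -89.08 [0.4788 0.2647] -88.69 face from ledge 0.07461044399781205
blade 1 [0.5707 0.2862] -26.2 25
blade -1 [0.5619 0.2682] -26.08 25
fence face [0.5601 0.2912] -26.19 25 back -26.25
fence from blade mm [-0.23, -0.23, -0.22]
```

View pics/w36.png

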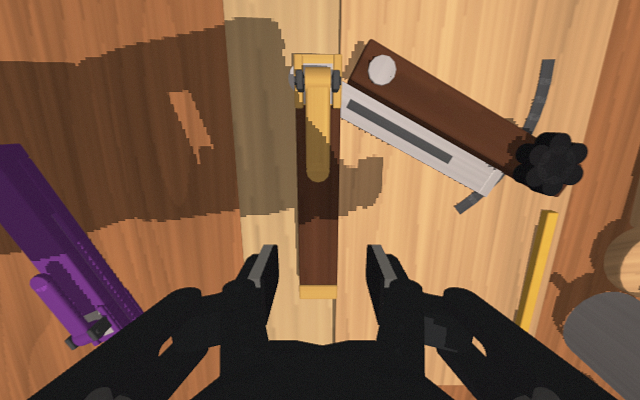

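```bash
python3 -m inch '{"jaw":[-1,-1,-1,-1,-1],"offset":[[0,0,1],[0,0,1.5],[0,0,1.5],[0,0,1],[0,0,0]],"spin":[0.12,0.12,0.12,0.118,0]}' 40
python3 - <<'E'
from h import *
show(); togo([.5859,.2379,.08],[.8976,-.4407])
E
```

```text
time_s: 30.62
position: [0.5446, 0.2109, 0.0929]
eef_rot: [18.9, 90.0, -7.6]
contact_force: [-0.5, -0.7, 0.3]
opening: 0.003
 t 30.62 pos [0.5446 0.2109 0.0929] tool y [0.446 0.895 0.   ] z [ 0.895 -0.446  0.   ] x [ 0. -0. -1.] F [-0.5 -0.7  0.3] open 0.003
delta tool cm [1.29 4.25 2.49]
spin -0.0061 or 3.1355 -3.1477 j6 44.08169804427912
```

```bash
python3 -m inch '{"jaw":[-1,-1,-1,-1,-1,-1,-1,-1],"offset":[[0,1.2,0.8],[0,1.2,0.9],[0,1.2,0.8],[1.5,0,0],[2,0,0],[1.2,0,0],[0.4,0,0],[0,0,0]],"spin":[0,0,-0.006,0,0,0,0,0]}' 40
python3 - <<'E'
from h import *
show(); togo([.5859,.2379,.041],[.8976,-.4407])
p=cam('wrist'); im,d=manip.grab_frame('wrist'); cv2.imwrite('pics/w37.png',im[:,:,::-1]); np.savez('w37.npz',im=im,d=d,**p)
E
```

```text
time_s: 31.28
position: [0.5811, 0.2327, 0.0413]
eef_rot: [-136.7, 89.9, -162.3]
contact_force: [-0.0, 0.2, 0.2]
opening: -0.001
 t 31.28 pos [0.5811 0.2327 0.0413] tool y [ 0.433  0.901 -0.001] z [ 0.901 -0.433 -0.002] x [-0.002 -0.001 -1.   ] F [-0.   0.2  0.2] open -0.001
delta tool cm [0.03 0.67 0.21]
spin 0.0083 or 3.1498 -3.1333 j6 44.15148419643959
```

View pics/w37.png

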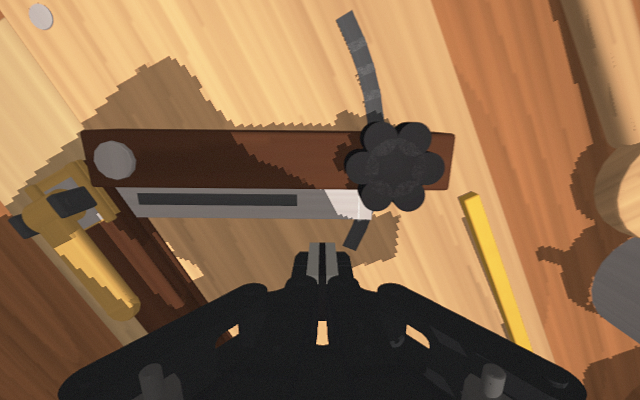

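```bash
cat >> h.py <<'E'
def nudge(fn):
    f=np.load(fn); p={k:f[k] for k in('mtx','xyz','rotation')}
    C=cloud(p,f['d']); ok=f['d']>0; v,u=np.mgrid[0:400,0:640]
    im=f['im'].astype(int); sat=im.max(-1)-im.min(-1)
    mb=comp(C,.0235,.0285,(.56,.28),.1,ok&(u>150)&(u<375)&(v>150)&(v<240)&(sat<45)); Pb=C[mb][:,:2]
    mf=comp(C,.042,.050,(.56,.30),.15,ok&(v<230)&(u<350)&(sat<110)); Pf=C[mf][:,:2]
    r={}
    for nm,P,s in(('blade in',Pb,-1),('fence face',Pf,-1),('fence back',Pf,1)):
        e=edge(P,(.9,-.44),s); r[nm]=e; print(nm,np.round(e[0],4),round(ang(e[1]),2),round(e[2]*1000,2),e[3])
    w=r['blade in']; s=r['fence face']; nn=np.array([-w[1][1],w[1][0]])
    print('gap',[round(float((s[0]+q*s[1]-w[0])@nn*1000)-20,2) for q in(-.04,0,.04)])
E
python3 -c "
from h import *
nudge('w37.npz')"
python3 -m inch '{"jaw":[-1,-1,-1,-1,-1],"offset":[[0.05,0.4,0],[0,0.4,0],[0,0.2,0],[0,0.1,0],[0,0,0]],"spin":[0,0,0,0,0]}' 40
python3 -m inch '{"jaw":[-1,-1,-1],"offset":[[0,0.1,0],[0,0.05,0],[0,0,0]],"spin":[0,0,0]}' 40
python3 - <<'E'
from h import *
show()
p=cam('wrist'); im,d=manip.grab_frame('wrist'); cv2.imwrite('pics/w38.png',im[:,:,::-1]); np.savez('w38.npz',im=im,d=d,**p); nudge('w38.npz')
E
```

```text
blade in [0.5612 0.2687] -26.17 0.2 25
fence face [0.5604 0.2916] -26.15 0.22 25
fence back [0.5708 0.3128] -26.22 0.09 24
gap [0.13, 0.15, 0.16]
time_s: 31.75
position: [0.5868, 0.2431, 0.0422]
eef_rot: [51.1, 90.0, 25.3]
contact_force: [0.2, -0.7, 0.4]
opening: -0.0
time_s: 32.0
position: [0.5873, 0.2441, 0.0419]
eef_rot: [101.1, 90.0, 75.3]
contact_force: [0.9, -0.0, -0.2]
opening: -0.001
 t 32.0 pos [0.5873 0.2441 0.0419] tool y [0.435 0.9   0.   ] z [ 0.9   -0.435 -0.   ] x [ 0.  0. -1.] F [ 0.9 -0.  -0.2] open -0.001
blade in [0.5596 0.2703] -25.78 0.19 25
fence face [0.5606 0.2916] -26.18 0.19 25
fence back [0.5711 0.3129] -26.14 0.04 24
gap [-0.16, -0.44, -0.72]
```

View pics/w38.png

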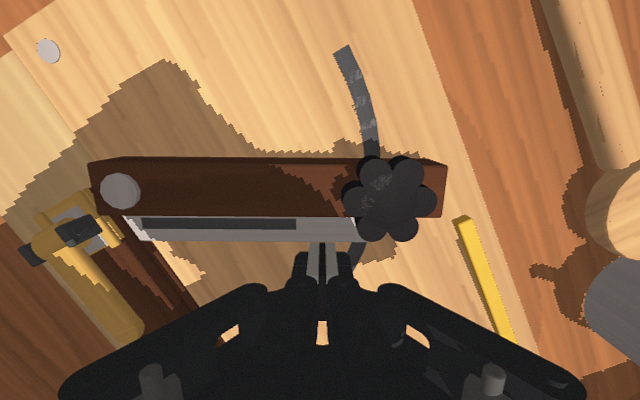

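```bash
sed -i 's/(u>150)&(u<375)/(u>150)\&(u<296)/' h.py
python3 -c "
from h import *
nudge('w37.npz');nudge('w38.npz')"
python3 -m inch '{"jaw":[-1,-1,-1],"offset":[[0,0.05,0],[0,0.05,0],[0,0,0]],"spin":[0,0,0]}' 40
python3 - <<'E'
from h import *
show()
p=cam('wrist'); im,d=manip.grab_frame('wrist'); cv2.imwrite('pics/w39.png',im[:,:,::-1]); np.savez('w39.npz',im=im,d=d,**p); nudge('w39.npz')
E
```

```text
blade in [0.5459 0.2763] -26.01 0.21 25
fence face [0.5604 0.2916] -26.15 0.22 25
fence back [0.5708 0.3128] -26.22 0.09 24
gap [0.18, 0.08, -0.02]
blade in [0.5453 0.2773] -25.75 0.21 25
fence face [0.5606 0.2916] -26.18 0.19 25
fence back [0.5711 0.3129] -26.14 0.04 24
gap [-0.19, -0.49, -0.79]
time_s: 32.3
position: [0.5877, 0.2449, 0.0418]
eef_rot: [-113.7, 90.0, -139.5]
contact_force: [0.4, -0.4, -0.3]
opening: -0.0
 t 32.3 pos [0.5877 0.2449 0.0418] tool y [ 0.435  0.9   -0.   ] z [ 0.9   -0.435 -0.   ] x [-0. -0. -1.] F [ 0.4 -0.4 -0.3] open -0.0
blade in [0.5459 0.2781] -25.99 0.16 25
fence face [0.5606 0.2915] -26.22 0.22 25
fence back [0.5711 0.313 ] -26.1 0.05 24
gap [-1.29, -1.45, -1.61]
```

```bash
python3 - <<'E'
from h import *
a=np.load('w38.npz'); b=np.load('w39.npz')
A=cv2.resize(a['im'][150:300,90:460,::-1],(740,300),interpolation=cv2.INTER_NEAREST);B=cv2.resize(b['im'][150:300,90:460,::-1],(740,300),interpolation=cv2.INTER_NEAREST)
cv2.imwrite('pics/z39.png',np.vstack([A,B]))
for f in(a,b):
    C=cloud({k:f[k] for k in('mtx','xyz','rotation')},f['d'])
    P=np.array([.4919,.3142]); bb=np.array([.8976,-.4407]); m=np.array([.4407,.8976])
    for u in(180,230,280):
        print(u,[(v,)+tuple(np.round([(C[v,u,:2]-P)@m*1000,C[v,u,2]*1000],1).tolist()) for v in range(208,250,3)])
E
```

```text
180 [(208, 13.5, 45.1), (211, 12.1, 44.9), (214, 10.6, 44.6), (217, 2.7, 25.5), (220, 1.2, 26.0), (223, -0.4, 26.2), (226, -2.4, 25.2), (229, -3.7, 26.2), (232, -5.6, 25.5), (235, -7.3, 25.6), (238, -9.2, 25.1), (241, -12.8, 20.9), (244, -14.0, 22.0), (247, -16.3, 21.1)]
230 [(208, 13.7, 45.1), (211, 12.5, 45.5), (214, 11.2, 45.9), (217, 2.9, 25.8), (220, 1.7, 26.9), (223, -0.1, 26.3), (226, -2.1, 25.6), (229, -3.4, 26.5), (232, -5.4, 25.7), (235, -7.0, 25.9), (238, -8.9, 25.4), (241, -12.7, 20.7), (244, -14.3, 21.0), (247, -15.7, 21.9)]
280 [(208, 14.1, 45.8), (211, 12.2, 44.3), (214, 11.3, 45.7), (217, 3.3, 26.4), (220, 1.8, 26.6), (223, -0.1, 26.0), (226, -1.7, 26.0), (229, -3.6, 25.5), (232, -5.0, 26.1), (235, -6.5, 26.6), (238, -8.3, 26.3), (241, -12.3, 21.2), (244, -14.0, 21.2), (247, -15.8, 21.3)]
180 [(208, 14.5, 45.2), (211, 12.8, 44.1), (214, 12.1, 46.3), (217, 10.8, 46.7), (220, 2.3, 26.6), (223, 0.2, 25.3), (226, -1.6, 24.9), (229, -2.9, 25.8), (232, -4.4, 26.3), (235, -6.4, 25.6), (238, -7.8, 26.2), (241, -9.7, 25.8), (244, -13.4, 21.3), (247, -15.3, 21.2)]
230 [(208, 14.8, 45.5), (211, 13.6, 46.1), (214, 12.1, 45.7), (217, 10.3, 44.7), (220, 51.8, 166.7), (223, 0.7, 26.1), (226, -1.2, 25.5), (229, -2.6, 26.0), (232, -4.9, 24.5), (235, -6.2, 25.6), (238, -7.8, 25.7), (241, -9.8, 25.1), (244, -13.3, 21.3), (247, -14.9, 21.7)]
280 [(208, 14.9, 45.5), (211, 13.5, 45.4), (214, 12.0, 45.1), (217, 10.4, 44.5), (220, 2.5, 25.8), (223, 0.8, 25.8), (226, -0.6, 26.6), (229, -2.4, 26.1), (232, -4.1, 26.2), (235, -5.8, 26.1), (238, -7.5, 26.1), (241, -9.1, 26.3), (244, -13.2, 21.0), (247, -14.6, 21.8)]
```

View pics/z39.png

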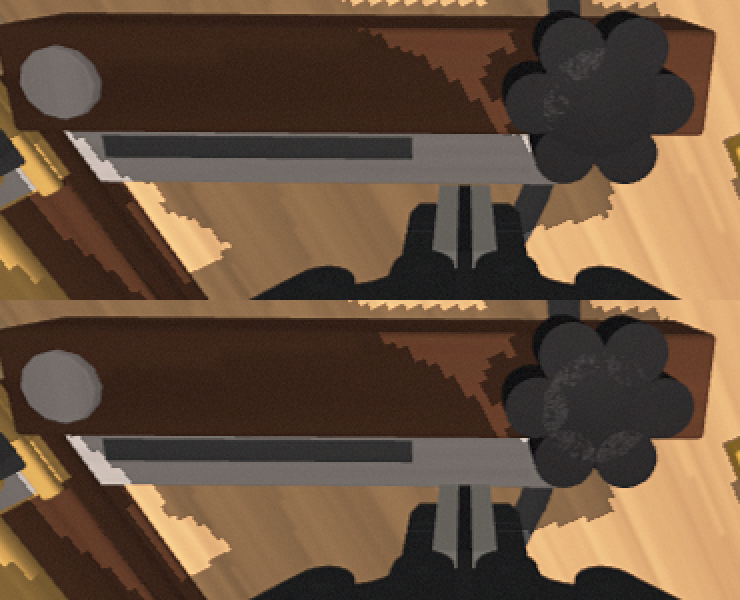

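```bash
python3 -m inch '{"jaw":[-1,-1,-1],"offset":[[0,0.08,0],[0,0.07,0],[0,0,0]],"spin":[0,0,0]}' 40
python3 - <<'E'
from h import *
show()
p=cam('wrist'); im,d=manip.grab_frame('wrist'); cv2.imwrite('pics/w40.png',im[:,:,::-1]); np.savez('w40.npz',im=im,d=d,**p); nudge('w40.npz')
E
```

```text
time_s: 32.6
position: [0.5885, 0.2461, 0.0418]
eef_rot: [-82.7, 90.0, -108.4]
contact_force: [-1.4, -3.9, 0.4]
opening: 0.001
 t 32.6 pos [0.5885 0.2461 0.0418] tool y [ 0.435  0.9   -0.   ] z [ 0.9   -0.435  0.   ] x [-0. -0. -1.] F [-1.4 -3.9  0.4] open 0.001
blade in [0.5466 0.2792] -25.87 0.17 25
fence face [0.5608 0.2921] -25.73 0.24 25
fence back [0.5711 0.3136] -25.38 0.05 24
gap [-2.35, -2.25, -2.15]
```

View pics/w40.png

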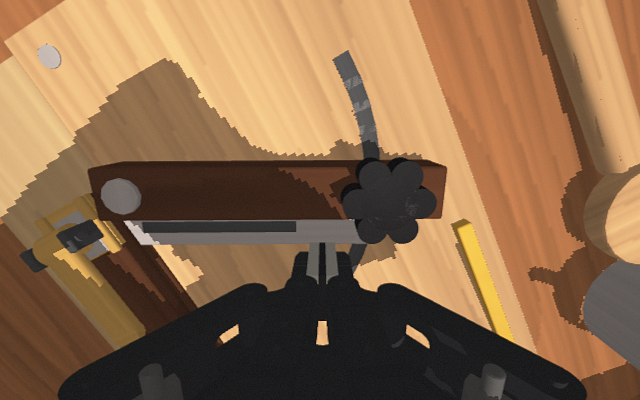

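```bash
python3 -m inch '{"jaw":[-1,-1,-1,-1,-1,-1,-1,-1,-1],"offset":[[0,-0.6,0],[0,-1,0],[-1.8,0,0],[-2,-0.5,-1],[-1.2,-1,-2.5],[0,-0.5,-3],[0,0,-1.5],[0,0,0],[0,0,0]],"spin":[0,0,0,0,-0.12,-0.12,-0.12,-0.11,0]}' 40
python3 - <<'E'
from h import *
show()
p=cam('wrist'); im,d=manip.grab_frame('wrist'); cv2.imwrite('pics/w41.png',im[:,:,::-1]); np.savez('w41.npz',im=im,d=d,**p); bl_in('w41.npz')
try: bcheck('w41.npz')
except Exception as e: print(e)
E
```

```text
time_s: 33.4
position: [0.4979, 0.2416, 0.0923]
eef_rot: [41.6, 90.0, 43.1]
contact_force: [0.3, -0.4, -0.1]
opening: 0.0
 t 33.4 pos [0.4979 0.2416 0.0923] tool y [-0.026  1.     0.   ] z [1.    0.026 0.   ] x [ 0.  0. -1.] F [ 0.3 -0.4 -0.1] open 0.0
w41.npz blade inner [0.563  0.2686] -25.47 0.00010221703249385314 30
fence face [0.5607 0.2917] -25.37 25 back -25.42 25
fence face minus 20 mm from blade inner [-0.21, -0.14, -0.08]
ledge outer [0.4309 0.3048] -88.7 25
bed edge [0.5118 0.3642] -86.94 25 dist from ledge 0.0822561988182015
stock [0.5061 0.2822] -89.08 [0.4786 0.2816] -88.67 face from ledge 0.07473330997088702
blade 1 [0.5715 0.2865] -25.4 25
blade -1 [0.563  0.2686] -25.44 25
fence face [0.5607 0.2917] -25.37 25 back -25.42
fence from blade mm [0.04, 0.06, 0.08]
```

View pics/w41.png

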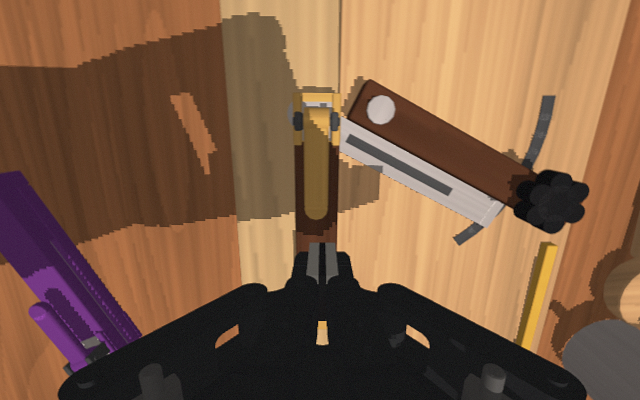

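```bash
python3 -m inch '{"jaw":[-1,-1,-1,-1,-1,-1,-1],"offset":[[-2,0,0],[-3,-1,-0.5],[-3,-2,-1],[-2,-3,-2],[0,-3,-2],[0,0,0],[0,0,0]],"spin":[0,0,0,0,0,0,0]}' 40
python3 - <<'E'
from h import *
show()
for n in('scene','side','wrist'):
    p=cam(n); im,d=manip.grab_frame(n); cv2.imwrite(f'pics/{n}42.png',im[:,:,::-1]); np.savez(f'{n}42.npz',im=im,d=d,**p)
f=np.load('wrist42.npz'); C=cloud({k:f[k] for k in('mtx','xyz','rotation')},f['d'])
a=np.load('pics/../s17.npz')['im'].astype(int)
E
```

```text
time_s: 34.03
position: [0.4455, 0.1494, 0.1924]
eef_rot: [18.4, 89.9, 19.2]
contact_force: [0.6, 1.0, 0.5]
opening: 0.001
 t 34.03 pos [0.4455 0.1494 0.1924] tool y [-0.014  1.     0.   ] z [1.    0.014 0.001] x [ 0.001  0.    -1.   ] F [0.6 1.  0.5] open 0.001
```

View pics/scene42.png

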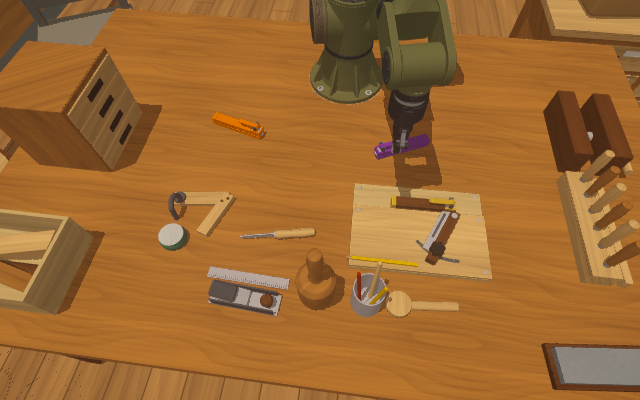

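View pics/wrist42.png

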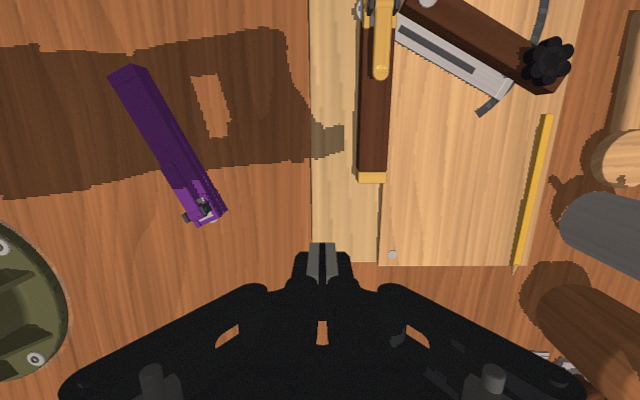

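```bash
python3 - <<'E'
from h import *
f=np.load('w41.npz'); C=cloud({k:f[k] for k in('mtx','xyz','rotation')},f['d'])
print('lever z above ledge',np.round(C[130:215:12,316,2]*1000-12,1),'stock top',np.round(np.median(C[222:240,320,2])*1000-12,1))
print(manip.close_job())
E
```

```text
lever z above ledge [42.1 43.2 41.8 42.2 42.3 41.7 42.2 42.6] stock top 25.2
the job is handed in; nothing more can be done
None
```

The bevel is locked on the shooting board with the fence lying flat against its blade, and the job is handed in at about 34 s of the 59 s allowed. I had to correct the setting twice on the way, as set out below.

**What I did**
- I slid the stock along the rail until the blade lay flat on the strut and pressed the lever down flat. Blade and strut agreed to within about 0.1°.
- I then carried the bevel to the ledge, seated the stock against the bed edge and slid it against the fence.

**What went wrong and how I mended it**
- On the first pass the locked blade gave by about 0.75° against the fence. I took the bevel back and pushed the locked blade against the strut until it again matched to about 0.1°. I did not unlock it and take the angle afresh.
- On a second, slower pass the blade gave by the same amount. With fence and blade flat together I released the bevel and, with closed fingers, pushed the blade tip and fence about 0.7° back to the angle. That took about 4 N.

**Last checks**

| Check | Measured |
|---|---|
| Blade to bed edge | 63.4° |
| Fence to bed edge | 63.4°, flat to the blade within about 0.1 mm |
| Bracket angle | about 63.5° |
| Stock | 0.3 mm short of the bed edge by measurement, within the fit's bias, and parallel to it within about 0.1° |
| Lever | flat, top about 42 to 43 mm above the stock's underside |

The last pictures show the other things where they were and the robot clear of everything. The angles are camera fits, good to about 0.1 to 0.2°.

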